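# Free the plate washer's track, run the carriage home and clamp it

### The arm

A 7-joint arm with a two-finger parallel gripper is mounted at the origin on the work surface. World frame = base frame: x ahead of the robot, y to its left, z up, the work surface at z = 0. Lengths are in m, angles in rad, forces in N, time in s.
With the tool pointing down it reaches from about 0.4 to 0.85 m from the base axis. Payload 10.4 kg.
Tool frame: the origin (TCP) lies at the very end of the fingers, on their centre line; the grasp point (between the pads) lies 19 mm behind it (manip.grip_depth is the distance from the TCP to the grasp point, in m); z points along the fingers, x is the direction in which the jaws open and shut, and the axes are right-handed (so a half turn about z gives the same grasp; the last joint's range is limited). The gripper opens to 85 mm and grips with 20 to 120 N. Pads are 22 mm wide; open, the fingers measure 114 mm over their backs; the gripper's body (76 mm by 85 mm) begins 54 mm behind the grasp point. The pads swing forward as they close: fully open they stand 13 mm farther back than shut.
Start: joints at [1.166, 0.332, -0.065, 1.46, 0.022, 1.35, -0.088], TCP at [0.233, -0.58, 0.231] pointing down, gripper open.
Joint ranges: [-2.6, 2.6], [-0.5, 2.12], [-1.47, 1.34], [0.16, 2.42], [-1.27, 4.41], [0.06, 2.06], [-2.6, 2.6]. Speed limits (rad/s): [2.22, 2.22, 2.79, 2.79, 3.14, 3.14, 3.14].

### API

Orientations are given as a unit quaternion [x, y, z, w].
In Python, from workcell import manip, cams gives the robot as it stands. The module is installed in compiled form; this text tells all that it offers.
- The arm moves only by the tool move_arm, never from a script. Its arguments are lists of equal length, an entry for each row: "claw": the opening, from 0 (shut) to 1 (fully open); "dp": the shift along the tool's x, y, z as a fraction of full scale, a list of three; "turn": the turn, a rotation vector about the tool's x, y, z as a fraction of full scale, a list of three. A call has 1 to 8 rows; each row shifts and turns the commanded pose from where the row before left it, along the tool's axes as they then stand; what a row does not reach is not made up. Full scale, the value 1, is 200 mm for a shift and 45 degrees for a turn. A row lasts 1/12 s, in which the tool goes at most 41.7 mm and 7.16 degrees, less where a joint would pass 70% of its speed; a pose out of reach is approached as far as the arm can. A call with a number of a shift or a turn outside -1 to 1 is refused whole. A call with a gripper value outside its range is refused whole. The fingers move at their own pace and stop on an object; "grip_force" is the grip in N (left out, the last holds). Time passes only in rows, so rows that do not move let the fingers close. It gives the time, the measured TCP pose, the force and the opening at its end, in the units of the state.
- manip.get_obs(): the state, without advancing time (a new reading comes with each control period).
- cams.camera(name): name is "scene" or "top"; returns the picture (384x512x3 uint8, red, green, blue); there is no depth.
- cams.camera_info(name): a dict with "fx", "fy", "cx", "cy" (pixels), "dist" ([k1, k2, p1, p2, k3] as OpenCV has them; the pictures are not rectified), "pose" (4x4, takes a point from camera to world coordinates). Camera axes: x right, y down, z forward; pixel columns grow to the right and rows downward; lengths in m; the calibration is good to about 2 mm. A picture is of the moment at which its call begins. camera_info takes no time and is no camera call.
- manip.hand_in(): hands the job in, once; it reports no verdict.
The state is a dict: "clock": time; "joint_pos": joint angles; "joint_velocities": joint speeds; "tau": joint torques, N m; "position": TCP position; "ee_rot": TCP orientation; "ft_force": force on the tool from outside, world axes, zero at the start; "torque": the same for the moment, N m; "grip_width": opening from 0.0 (shut) to 1.0 (fully open).
Only numpy, scipy, OpenCV 4.12 (cv2) and the standard library are available. Lean on these libraries where they do the work, as an engineer would, in place of code of your own. Each camera call takes 0.05 s, during which the arm holds its last target.

### The job

The reagent trough was left standing on the plate washer's track: lift it out of the carriage's way, without tipping it over, and set it upright in the steel tray, without dropping it or letting the carriage touch it. Then slide the carriage with its plate fully home under the head, and with the forked extension bar, keeping the gripper itself off the clamp, swing the clamp lever over its dead point until it stays shut. Lay the bar back in both slots of its cradle, without dropping it, and leave everything else on the bench where it is.

Things in the scene. Friction and masses are not known exactly. Their poses are not given: they have to be found in the camera images.
- machine: Plate washer, fixed to the bench: a grey deck 150 mm wide (x), 520 mm long (y from -220 to +300 mm), top 42 mm above the bench, with a track along y. Origin on the bench below the track's centre line; its y points along the track towards the white head, its x away from the robot. The head stands over y = +160 to +300 mm and x = -95 to +95 mm, 212 mm high, with a mouth (underside 112 mm) that the carriage runs into.
- carriage (a joint): Travel of the plate carriage along the machine's +y, m: 0 at the outer end, 0.24 fully home against the stop (half under the head). It starts near 0 and resists with about 1.5 N of friction. The carriage is an aluminium slab 100 mm wide (x), 160 mm long (y) with a clear well plate on it, its top 66 mm above the bench; at joint 0 its centre is at machine y = -130 mm.
- carriage_post (a point): Centre of the dark upright block at the rear (-y) end of the carriage, used to push or grip it: 30 mm wide (machine x), 16 mm thick (machine y), rising from 55 to 105 mm above the bench; this point is at 80 mm. It moves with the carriage.
- clamp (a joint): Angle of the steel clamp lever about its upright pivot, rad: 0 open, 1.57 shut, growing clockwise from above. Over-centre: it springs back to 0 below 0.85 and snaps on to 1.57 beyond it; holding torque at either end about 0.25 N m (about 3.5 N at the pin).
- clamp_pivot (a point): Fixed point of the machine on the clamp's pivot axis, at the near (-x) side of the deck (machine x = -105 mm, y = +40 mm), 97 mm above the bench (the height of the middle of the lever's pin; the pivot itself ends at 76 mm).
- clamp_pin (a point): Middle of the exposed part of the upright round pin (diameter 14 mm, from 76 to 114 mm above the bench) at the end of the lever's flat arm, 75 mm from the pivot; the arm's top is 74 mm above the bench. Open: the arm points along machine -x (to the robot) and the clamp's 70 mm nose along +y; shut: the arm points along +y and the nose along +x, over the carriage's rear ledge. The pin swings from -x to +y about the pivot.
- trough_center (a point): Reagent trough, an open white plastic box 110 mm long (its x), 46 mm wide (its y), 55 mm high, wall 4 mm, about 0.2 kg, standing across the track between carriage and head. The point is its centre, half-way up.
- trough: The same trough; origin at the centre of its underside.
- tray: Shallow fixed steel tray, 165 mm long (x), 110 mm wide (y), 18 mm high, walls and floor about 4 to 5 mm, left or right in front of the machine; origin at the centre of its underside. The trough fits in with its long side along the tray's.
- bar_grip (a point): Point in the shaft of the steel extension bar, half-way up, close to its balance point. Bar 200 mm long, 0.3 kg: shaft 16 mm wide and 20 mm high from 75 mm behind this point to 80 mm ahead of it (its x points to the fork), then a web from 80 to 90 mm and two prongs from 90 to 125 mm ahead, 46 mm wide outside, 30 mm open between.
- bar: The same bar; origin 10 mm below the grip point, on its underside.
- cradle: Fixed black cradle for the bar, left or right in front of the machine: base 140 x 70 mm, 8 mm high, and two blocks (16 mm thick) at x = -55 and +55 mm, with slots 36 mm wide along the cradle's x whose floor is 34 mm and whose horns end 48 mm above the bench. Origin on the bench under its centre. At the start the bar lies in both slots, its grip point over the centre (within a few mm) and 44 mm above the bench, its fork to the cradle's +x.
- bottle: Bystander: glass bottle, diameter 70 mm, 150 mm high, blue cap.
- jar: Bystander: amber jar, diameter 72 mm, 90 mm high.
- tipbox: Bystander: tip box, 85 x 125 x 55 mm.
- timer: Bystander: white timer, 50 x 75 x 20 mm, flat on the bench.
- spare_plate: Bystander: spare well plate, 128 x 86 x 14 mm, flat on the bench.
- beaker: Bystander: glass beaker, diameter 80 mm, 100 mm high.
There are look-alikes about, which are no part of the job. What is shaped like the cradle but turquoise is not meant.

How it is judged:
By the outcome, as a careful person would: the job done as asked, in the order asked, and still so for the second after the job is handed in, with the robot touching nothing.
It also fails if it takes over 72 s, if anything falls off the work surface, if the arm or the gripper's body presses on something with over 40 N, if the wrist force passes 120 N, or if a joint passes its speed limit or range.

## Working session

There is one attempt and no reset: what is moved stays moved. The work goes in short steps, Python scripts to look and compute and a tool call to move; the robot and the scene stay as the last step left them, time stands still between calls to the robot, and variables do not carry over. Pictures are saved under pics/ and viewed, and the job is handed in when it is done.

Besides the shell and the picture viewer there is one more tool, called after ">>>" as a command line: name --argument value ..., lists and objects as JSON in quotes. move_arm: Moves the arm, as the interface text tells. Shift numbers are shares of 200 mm and turn numbers shares of 45 degrees, none past 1 either way. Its arguments: {"type":"object","properties":{"claw":{"type":"array","items":{"type":"number"}},"dp":{"type":"array","items":{"type":"array","items":{"type":"number"}}},"turn":{"type":"array","items":{"type":"array","items":{"type":"number"}}},"grip_force":{"type":"number"}},"required":["claw","dp","turn"]}

```bash
mkdir -p pics; ls
cat > h.py <<'E'
import numpy as np, cv2
from workcell import manip, cams
from scipy.spatial.transform import Rotation as R
def info(n):
    c=cams.camera_info(n); K=np.array([[c['fx'],0,c['cx']],[0,c['fy'],c['cy']],[0,0,1.]]); return K,np.array(c['dist'],float),np.array(c['pose'])
def ray(n,uv):
    K,d,P=info(n); p=cv2.undistortPoints(np.array(uv,float).reshape(-1,1,2),K,d).reshape(-1,2)
    D=np.c_[p,np.ones(len(p))]@P[:3,:3].T; return P[:3,3],D
def onz(n,uv,z):
    o,D=ray(n,uv); return o+D*((z-o[2])/D[:,2])[:,None]
def proj(n,pts):
    K,d,P=info(n); T=np.linalg.inv(P); r,_=cv2.Rodrigues(T[:3,:3]); return cv2.projectPoints(np.array(pts,float).reshape(-1,1,3),r,T[:3,3],K,d)[0].reshape(-1,2)
def snap(n,f):
    im=cams.camera(n)[:,:,::-1].copy(); cv2.imwrite(f'pics/{f}.png',im); return im
def st():
    o=manip.get_obs(); print('t',round(o['clock'],2),'p',np.round(o['position'],4),'q',np.round(o['ee_rot'],4),'F',np.round(o['ft_force'],1),'T',np.round(o['torque'],2),'g',round(o['grip_width'],3)); return o
E
python3 - <<'E'
from h import *
for n in('scene','top'):
    snap(n,n+'0'); K,d,P=info(n); print(K,d,P)
o=st(); print(R.from_quat(o['ee_rot']).as_matrix().round(3), manip.grip_depth)
E
```

```text
pics
[[495.77986417   0.         253.79488959]
 [  0.         495.77986417 191.8058128 ]
 [  0.           0.           1.        ]] [-0.19363793  0.          0.          0.          0.        ] [[-0.73416606  0.54365827 -0.4067381   1.3054943 ]
 [ 0.67877354  0.57327615 -0.45893456  0.81312683]
 [-0.01633032 -0.61301724 -0.78990074  1.464735  ]
 [ 0.          0.          0.          1.        ]]
[[455.35003173   0.         255.28654115]
 [  0.         455.35003173 189.36861731]
 [  0.           0.           1.        ]] [0.04675131 0.         0.         0.         0.        ] [[-0.01034694 -0.98489595  0.17283782  0.31257689]
 [-0.99994002  0.00957034 -0.00532595  0.0108446 ]
 [ 0.00359139 -0.17288256 -0.9849359   1.51054943]
 [ 0.          0.          0.          1.        ]]
t 0.1 p [ 0.2328 -0.5797  0.2306] q [ 8.284e-01 -5.601e-01 -5.000e-04 -3.000e-04] F [-0.6  0.3  0.2] T [-0.04  0.03 -0.  ] g 1.0
[[ 0.373 -0.928 -0.   ]
 [-0.928 -0.373  0.001]
 [-0.001  0.    -1.   ]] 0.0187
```

View pics/top0.png

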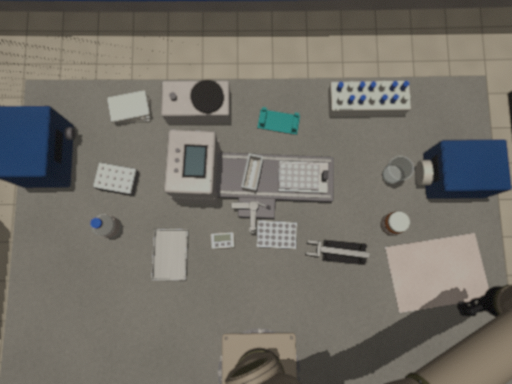

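View pics/scene0.png

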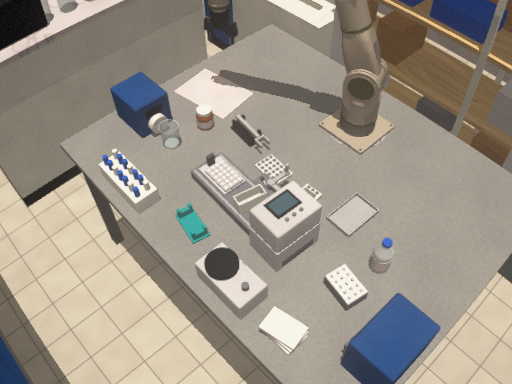

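The top view shows the machine at (175–330, 130–205) with its head on the left, the trough at (252,172) and the clamp at (253,208). The black cradle with the bar is at (340,252), and its fork points left. The tray is at (170,255). The turquoise cradle at (279,121) is a decoy. The box at (115,178) could be the tipbox. Next I'll crop in closer.

Run:
```python
import cv2
a=cv2.imread('pics/top0.png')
c=a[120:280,145:345]; cv2.imwrite('pics/c1.png',cv2.resize(c,(800,640)[:2],interpolation=cv2.INTER_CUBIC)[:600])
c=a[230:275,300:375]; cv2.imwrite('pics/c2.png',cv2.resize(c,None,fx=10,fy=10,interpolation=cv2.INTER_CUBIC))
b=cv2.imread('pics/scene0.png')
c=b[100:260,180:390]; cv2.imwrite('pics/c3.png',cv2.resize(c,None,fx=3.7,fy=3.7,interpolation=cv2.INTER_CUBIC))
```

```text
(no output)
```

View pics/c1.png

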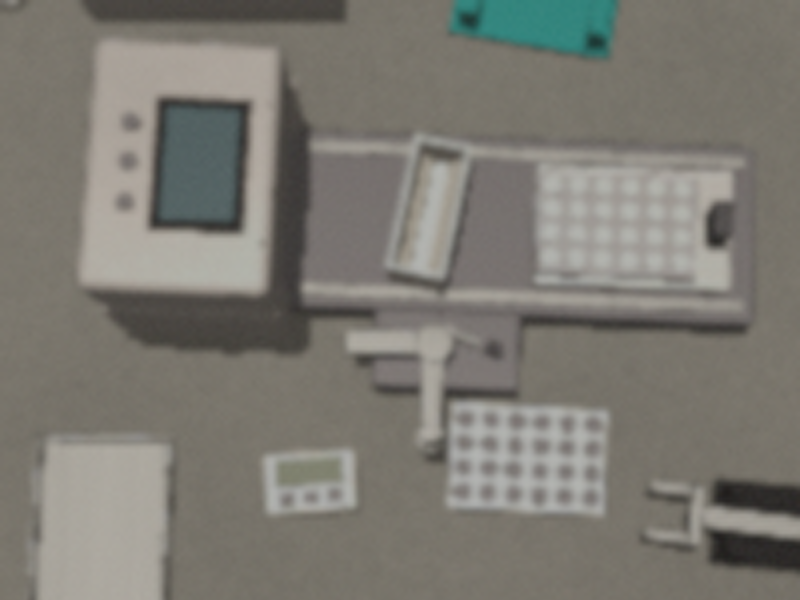

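View pics/c2.png

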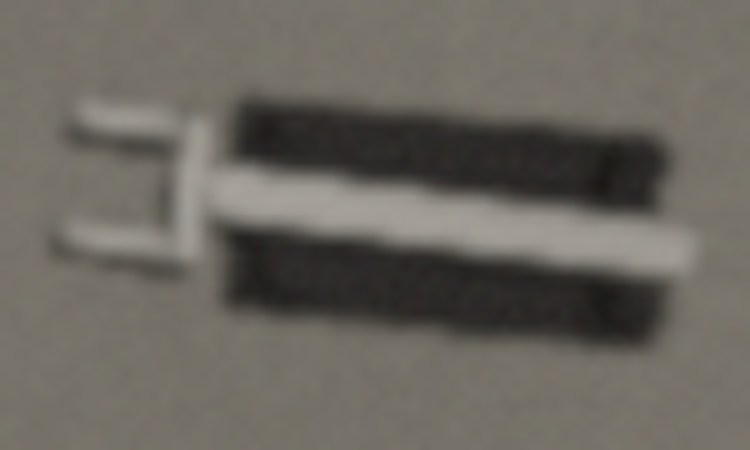

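View pics/c3.png

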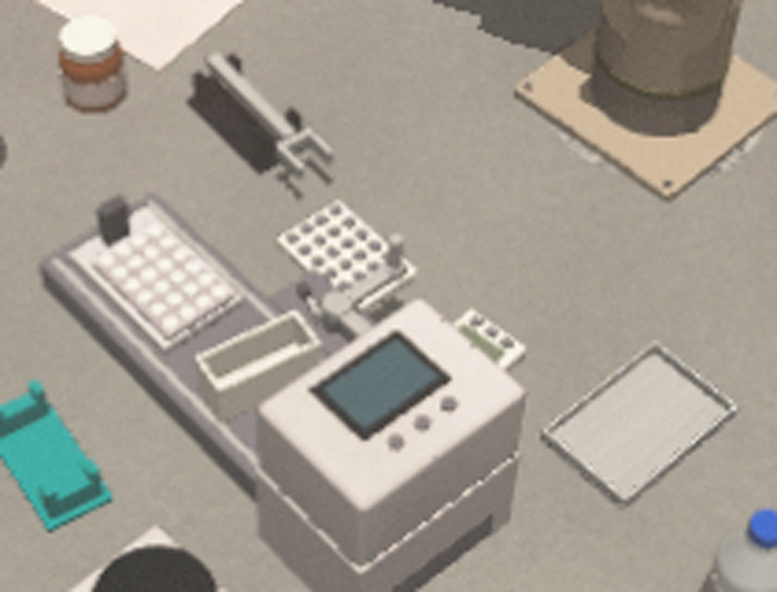

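```bash
cat >> h.py <<'E'
def up(n,x0,y0,w,h,f,s,im=None):
    im=cv2.imread(f'pics/{n}.png'); c=cv2.resize(im[y0:y0+h,x0:x0+w],None,fx=s,fy=s,interpolation=cv2.INTER_CUBIC)
    for i in range(0,w,10):
        cv2.line(c,(i*s,0),(i*s,4),(0,0,255),1); cv2.putText(c,str(x0+i),(i*s,14),0,.35,(0,0,255),1)
    for i in range(0,h,10):
        cv2.line(c,(0,i*s),(4,i*s),(0,0,255),1); cv2.putText(c,str(y0+i),(6,i*s+4),0,.35,(0,0,255),1)
    cv2.imwrite(f'pics/{f}.png',c)
def segs(n,x0,y0,w,h,mn=12):
    g=cv2.cvtColor(cv2.imread(f'pics/{n}.png'),cv2.COLOR_BGR2GRAY)[y0:y0+h,x0:x0+w]
    g=cv2.resize(g,None,fx=4,fy=4,interpolation=cv2.INTER_CUBIC)
    L=cv2.createLineSegmentDetector().detect(g)[0].reshape(-1,4)
    L=(L+.5)/4-.5
    ln=np.hypot(L[:,2]-L[:,0],L[:,3]-L[:,1]); o=np.argsort(-ln)
    return [L[i]+np.array([x0,y0,x0,y0]) for i in o if ln[i]>mn]
E
python3 - <<'E'
from h import *
for s in segs('top0',145,120,200,160): 
    a=np.degrees(np.arctan2(s[3]-s[1],s[2]-s[0])); print(s.round(1),round(a,1),round(np.hypot(s[2]-s[0],s[3]-s[1]),1))
up('top0',215,145,125,65,'c4',6)
up('top0',215,185,90,60,'c5',8)
E
```

```text
[230.4 125.2 168.8 125. ] -179.8 61.6
[211.4 192.2 214.6 132.3] -86.9 60.0
[322.3 194.3 267.3 192. ] -177.7 55.1
[330.4 203.2 275.4 200.8] -177.6 55.1
[164.8 191.4 209.8 193.2] 2.3 45.1
[256.7 246.3 294.8 248.3] 3.0 38.2
[279.2 190.3 316.3 191.9] 2.5 37.2
[207.2 145.  205.3 177.6] 93.4 32.6
[181.6 176.4 183.9 144.2] -85.8 32.3
[255.8 188.6 262.1 159.5] -77.9 29.7
[304.8 199.4 331.  200.4] 2.1 26.2
[320.3 251.2 344.3 254.5] 7.6 24.2
[344.3 248.7 320.8 245.7] -172.8 23.7
[186.7 230.6 163.2 230.8] 179.5 23.4
[204.9 178.  181.7 176.6] -176.4 23.2
[184.4 143.6 207.5 144.8] 2.9 23.1
[344.2 262.5 322.3 260.4] -174.7 22.0
[186.2 257.6 186.1 236. ] -90.2 21.6
[212.2 248.2 232.6 246.6] -4.4 20.5
[295.7 221.9 275.4 220.8] -176.7 20.4
[324.1 239.4 344.2 241.2] 4.9 20.2
[225.1 157.5 245.1 157.9] 1.1 20.0
[185.1 277.9 185.  258.5] -90.3 19.4
[275.2 220.2 256.3 219.1] -176.6 18.8
[220.4 196.  238.2 196.5] 1.4 17.8
[231.7 207.7 248.8 207.6] -0.4 17.2
[256.3 216.4 272.9 216.8] 1.3 16.6
[185.4 174.1 201.7 174.8] 2.3 16.3
[248.2 202.3 232.  202.2] -179.6 16.3
[221.4 171.7 220.1 187.6] 94.8 16.0
[237.6 199.1 222.3 199. ] -179.6 15.3
[274.8 198.  289.5 198.6] 2.2 14.7
[240.7 186.6 255.  189.6] 11.7 14.5
[153.9 262.6 153.8 277. ] 90.3 14.4
[252.6 191.6 239.2 190.4] -174.6 13.5
[300.7 161.4 287.3 161.4] 179.9 13.4
[326.  162.5 312.9 162.5] -179.6 13.1
[210.3 234.7 211.2 247.6] 86.1 12.9
[233.5 245.7 233.2 232.9] -91.4 12.8
[222.1 159.1 221.9 172. ] 90.8 12.8
[307.6 196.5 320.1 196.6] 0.7 12.5
[241.3 154.9 228.8 154.8] -179.8 12.5
[307.  254.1 319.2 255.7] 7.7 12.3
```

View pics/c4.png

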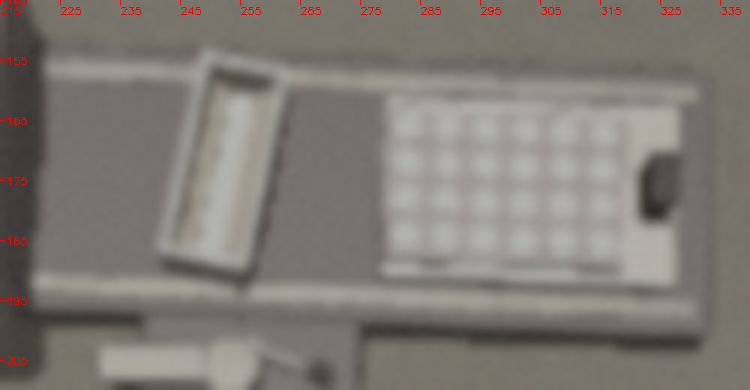

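View pics/c5.png

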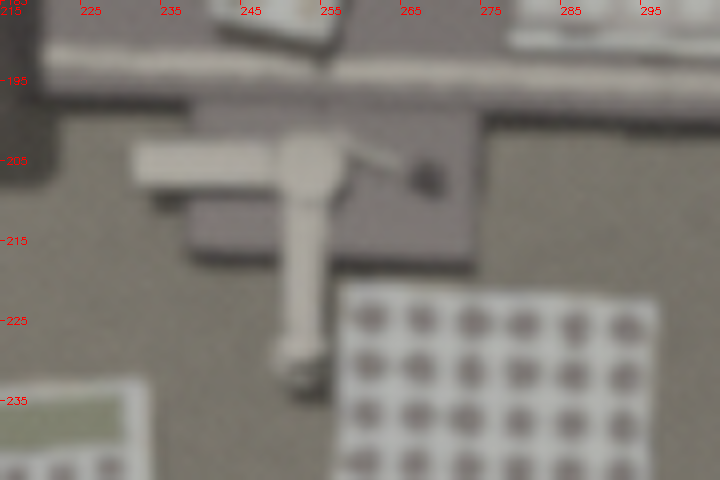

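```bash
python3 - <<'E'
from h import *
def t(l,uv,z,n='top'): 
    p=onz(n,uv,z); print(l,z,p[:,:2].round(4).tolist()); return p
a=t('head right edge',[[211.4,192.2],[214.6,132.3]],.212); d=a[1]-a[0]; print('len',np.hypot(*d[:2]),np.degrees(np.arctan2(-d[1],d[0])))
a=t('head near edge',[[164.8,191.4],[209.8,193.2]],.212); d=a[0]-a[1]; print(np.hypot(*d[:2]),'ang of +y',np.degrees(np.arctan2(-d[0],d[1])))
t('screen',[[181.7,176.6],[184.4,143.6],[207.5,144.8],[204.9,178]],.213)
t('deck near bottom',[[330.4,203.2],[275.4,200.8]],.0)
t('rails',[[225,156.7],[330,160.3],[225,192.2],[330,196.2]],.044)
t('deck right corner',[[332.2,157.2],[332.2,199.5]],.042)
t('pivot',[[254,205.6]],.076); t('pin top',[[252.7,229.2]],.114)
t('post top mid',[[327,176]],.105)
t('trough rim outer',[[249,153.5],[263,157],[241.7,187],[256.5,190]],.097)
t('tray rim',[[154.8,229.3],[187.7,229.3],[186,280],[152,280]],.018)
E
python3 - <<'E'
import sys; sys.path.insert(0,'.')
from h import *
up('top0',145,220,55,65,'c6',9); up('scene0',180,95,180,140,'c7',4)
E
```

```text
head right edge 0.212 [[0.5334, 0.1307], [0.7129, 0.1223]]
len 0.17971548653435057 2.682558319100064
head near edge 0.212 [[0.537, 0.265], [0.5305, 0.1353]]
0.12982651691708066 ang of +y -2.889922442093472
screen 0.213 [[0.58, 0.217], [0.6788, 0.2107], [0.6747, 0.1429], [0.5752, 0.1497]]
deck near bottom 0.0 [[0.5282, -0.2483], [0.5381, -0.0644]]
rails 0.044 [[0.6807, 0.102], [0.665, -0.245], [0.5615, 0.1019], [0.545, -0.2403]]
deck right corner 0.042 [[0.676, -0.253], [0.5343, -0.2474]]
pivot 0.076 [[0.512, 0.0077]]
pin top 0.114 [[0.4338, 0.0125]]
post top mid 0.105 [[0.5998, -0.223]]
trough rim outer 0.097 [[0.6772, 0.0221], [0.6653, -0.0225], [0.5686, 0.046], [0.5586, -0.0006]]
tray rim 0.018 [[0.4453, 0.3324], [0.444, 0.2252], [0.2818, 0.2279], [0.2833, 0.3363]]
```

View pics/c6.png

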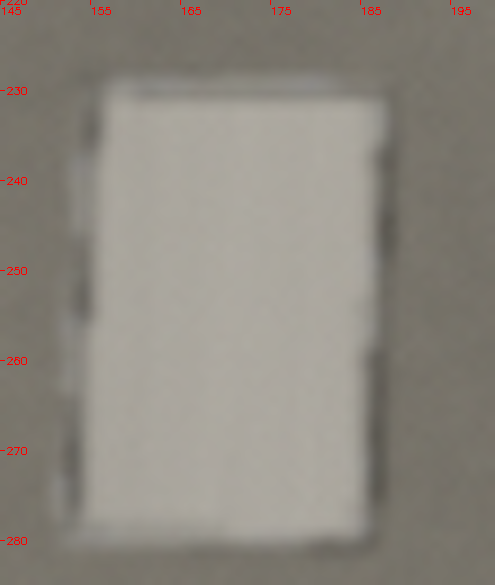

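View pics/c7.png

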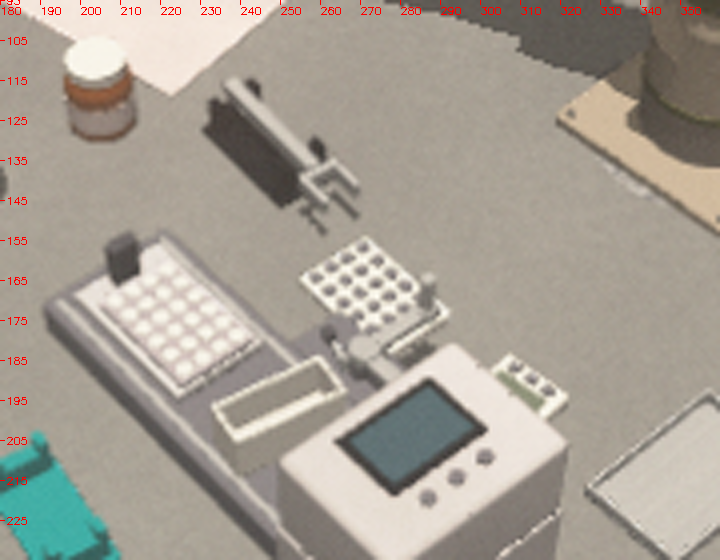

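Run:
```python
from h import *
def tri(l,a,b):
    o1,d1=ray('top',[a]);o2,d2=ray('scene',[b]);d1=d1[0];d2=d2[0]
    s=np.linalg.lstsq(np.c_[d1,-d2],o2-o1,rcond=None)[0]; p,q=o1+s[0]*d1,o2+s[1]*d2
    print(l,((p+q)/2).round(4),'gap',round(np.linalg.norm(p-q),4))
th=np.radians(-2.7);Rz=np.array([[np.cos(th),-np.sin(th)],[np.sin(th),np.cos(th)]]);O=np.array([.6155,-.0335])
M=lambda x,y,z:np.r_[O+Rz@[x,y],z]
pts={'headFL':M(-.095,.16,.212),'headFR':M(.095,.16,.212),'headBL':M(-.095,.3,.212),'headBR':M(.095,.3,.212),'deckFR':M(.075,-.22,.042),'deckFL':M(-.075,-.22,.042),'pivot':M(-.105,.04,.076),'pintop':M(-.18,.04,.114),'posttop':M(0,-.202,.105)}
P=np.array(list(pts.values()))
for k,t,s in zip(pts,proj('top',P),proj('scene',P)): print(k,pts[k].round(4),t.round(1),s.round(1))
tri('pin',[252.7,228.9],[287,165]); tri('post',[327,176],[210.5,155]);tri('pivot',[254,205.6],[271.5,181.5])
im=cv2.imread('pics/scene0.png')
c=cv2.resize(im,None,fx=5,fy=5,interpolation=cv2.INTER_CUBIC)
for s in proj('scene',P): cv2.circle(c,tuple(int(v) for v in (s+.5)*5),3,(0,0,255),-1)
cv2.imwrite('pics/c8.png',c[700:1300,900:1650])
im=cv2.imread('pics/top0.png')
c=cv2.resize(im,None,fx=4,fy=4,interpolation=cv2.INTER_CUBIC)
for s in proj('top',P): cv2.circle(c,tuple(int(v) for v in (s+.5)*4),3,(0,0,255),-1)
cv2.imwrite('pics/c9.png',c[490:1000,600:1380])
```

```text
headFL [0.5281 0.1308 0.212 ] [211.4 194. ] [292.9 177.8]
headFR [0.7179 0.1218 0.212 ] [214.8 130.7] [248.2 208.6]
headBL [0.5347 0.2706 0.212 ] [162.8 192.2] [323.2 203.9]
headBR [0.7245 0.2617 0.212 ] [167.4 128.8] [278.1 237.3]
deckFR [ 0.6801 -0.2568  0.042 ] [333.3 156. ] [189.4 170.3]
deckFL [ 0.5302 -0.2497  0.042 ] [333.  200.7] [220.7 151.1]
pivot [0.5125 0.0114 0.076 ] [252.8 205.4] [270.6 180.9]
pintop [0.4376 0.0149 0.114 ] [251.9 228. ] [286.3 163.7]
posttop [ 0.606  -0.2353  0.105 ] [330.8 174. ] [206.5 152.1]
pin [0.4346 0.0137 0.1038] gap 0.003
post [ 0.6005 -0.223   0.0952] gap 0.0039
pivot [0.5108 0.01   0.0705] gap 0.006
```

View pics/c8.png

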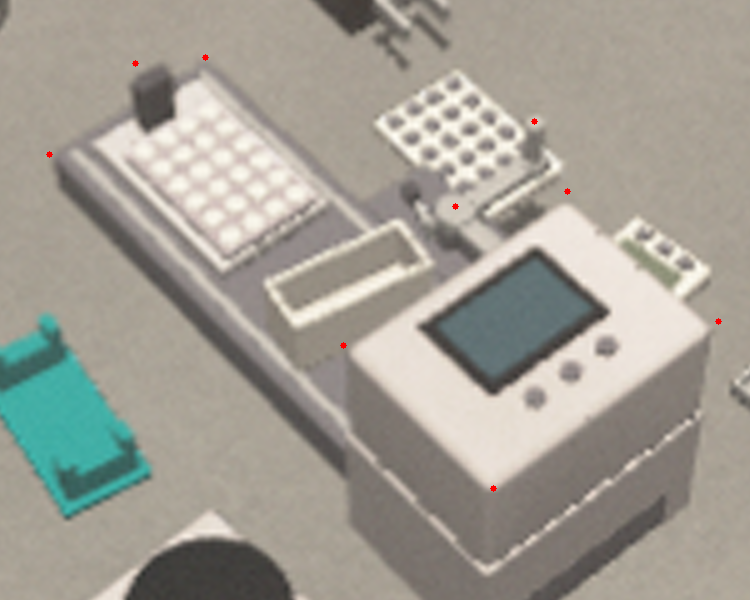

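View pics/c9.png

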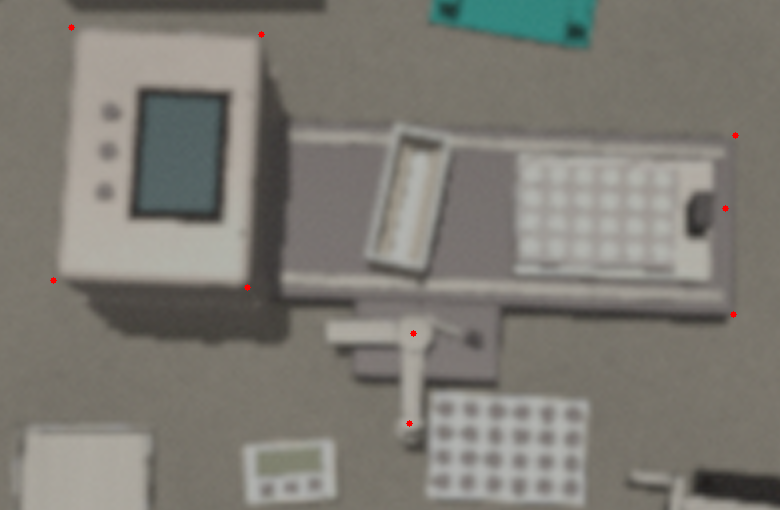

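```bash
cat >> h.py <<'E'
def to(x,y,z,yaw=None):
    "delta from measured pose; yaw=deg of tool x in world (tool down)"
    o=st(); Rm=R.from_quat(o['ee_rot']); d=np.array([x,y,z])-o['position']
    ty=Rm.as_matrix(); cur=np.degrees(np.arctan2(ty[1,0],ty[0,0])); yaw=cur if yaw is None else yaw
    a=np.radians(yaw); Rt=R.from_matrix(np.array([[np.cos(a),np.sin(a),0],[np.sin(a),-np.cos(a),0],[0,0,-1]]))
    rv=(Rm.inv()*Rt).as_rotvec()
    print('yaw',cur.round(2),'dp now-frame',(Rm.inv().apply(d)/.2).round(4),'dp end-frame',(Rt.inv().apply(d)/.2).round(4),'turn',(np.degrees(rv)/45).round(4),'rows',np.linalg.norm(d)/.0417,np.degrees(np.linalg.norm(rv))/7.16)
E
python3 - <<'E'
from h import *
to(.6174,.0113,.19,-102)
up('top0',300,232,75,40,'c10',10)
E
```

```text
t 0.1 p [ 0.2328 -0.5797  0.2306] q [ 8.284e-01 -5.601e-01 -5.000e-04 -3.000e-04] F [-0.6  0.3  0.2] T [-0.04  0.03 -0.  ] g 1.0
yaw -68.12 dp now-frame [-2.0254 -2.8858  0.2055] dp end-frame [-3.2904 -1.2668  0.2032] turn [5.000e-04 1.400e-03 7.528e-01] rows 16.938382383781228 4.731480010535138
```

View pics/c10.png

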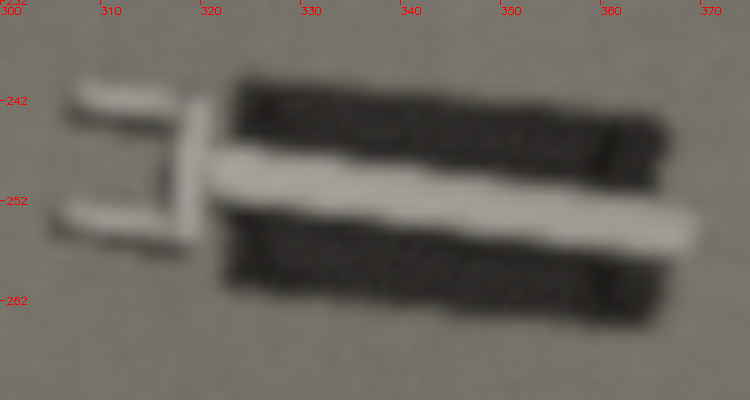

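Things that could be mistaken for the targets, in top-view pixels:
- **Cradle:** the black one at (343,253) matches the description. The turquoise one at (279,121) doesn't.
- **Trough:** the open box across the track at (252,172). The other pale boxes are the tip box at (115,178), the spare plate at (277,235) and the papers at (129,106).
- **Tray:** the steel rim at (170,255), rather than the paper at (437,272).

The close crops c1, c6 and c10 agree with these choices. The measured rim sizes also fit: trough 110×47 mm, tray 163×107 mm.

>>> move_arm --claw '[1,1,1,1,1,1,1,1]' --dp '[[0,0,0],[-0.15,-0.1,0],[-0.1624,-0.0914,0],[-0.1624,-0.0914,0],[-0.1624,-0.0914,0],[-0.183,-0.0704,0.01],[-0.183,-0.0704,0.01],[-0.183,-0.0704,0.01]]' --turn '[[0,0,0.15],[0,0,0.15],[0,0,0.15],[0,0,0.15],[0,0,0.15],[0,0,0],[0,0,0],[0,0,0]]' --grip_force 30

```text
clock: 0.77
position: [0.3606, -0.3468, 0.2251]
ee_rot: [-0.63, 0.776, 0.0, -0.0]
ft_force: [0.3, -1.1, 0.3]
grip_width: 1.0
```

Run:
```python
from h import *
to(.6174,.0113,.19,-102)
# bar / cradle
z=.054
for l,u,z in [('prong tips',[[307,241.5],[305.5,253]],.054),('web',[[320,242],[318.5,256]],.054),('shaft end',[[368.8,252.5],[368.2,257.5]],.054),('shaft front',[[321,246.8],[320.6,252.2]],.054),('cradle base far corners',[[323.5,241],[366.5,245]],.008),('cradle base near',[[322,260.7],[365,264]],.008)]:
    print(l,onz('top',u,z).round(4).tolist())
```

```text
t 0.77 p [ 0.3606 -0.3468  0.2251] q [-6.301e-01  7.765e-01  0.000e+00 -1.000e-04] F [ 0.3 -1.1  0.3] T [-0.01 -0.03 -0.01] g 1.0
yaw -101.88 dp now-frame [-2.0163 -0.8881  0.1751] dp end-frame [-2.0181 -0.8838  0.1756] turn [ 0.0002 -0.0002  0.0026] rows 10.600365691961551 0.016716771398785607
prong tips [[0.3982, -0.1598, 0.054], [0.3621, -0.1539, 0.054]]
web [[0.3963, -0.201, 0.054], [0.3523, -0.1947, 0.054]]
shaft end [[0.362, -0.3538, 0.054], [0.3465, -0.351, 0.054]]
shaft front [[0.3811, -0.2037, 0.054], [0.3642, -0.2018, 0.054]]
cradle base far corners [[0.4021, -0.2193, 0.008], [0.3879, -0.3592, 0.008]]
cradle base near [[0.3384, -0.212, 0.008], [0.3268, -0.3509, 0.008]]
```

>>> move_arm --claw '[1,1,1,1,1,1,1,1]' --dp '[[-0.183,-0.085,0.02],[-0.183,-0.085,0.02],[-0.183,-0.085,0.02],[-0.183,-0.085,0.02],[-0.183,-0.085,0.02],[-0.183,-0.085,0.02],[-0.183,-0.085,0.02],[-0.183,-0.085,0.02]]' --turn '[[0,0,0],[0,0,0],[0,0,0],[0,0,0],[0,0,0],[0,0,0],[0,0,0],[0,0,0]]'

```text
clock: 1.43
position: [0.5541, -0.0884, 0.193]
ee_rot: [-0.63, 0.777, -0.0, -0.0]
ft_force: [1.3, -0.7, 0.5]
grip_width: 1.001
```

>>> move_arm --claw '[1,1]' --dp '[[-0.16,-0.06,0],[0,0,0]]' --turn '[[0,0,0],[0,0,0]]'

```text
clock: 1.6
position: [0.5738, -0.053, 0.1926]
ee_rot: [-0.634, 0.774, 0.002, 0.001]
ft_force: [-1.2, 1.0, 0.4]
grip_width: 1.001
```

Run:
```python
from h import *
snap('top','t1'); snap('scene','s1')
to(.6174,.0113,.065,-102)
up('t1',205,130,100,110,'c11',5)
up('s1',210,110,120,110,'c12',5)
```

```text
t 1.7 p [ 0.5719 -0.0594  0.1926] q [-6.314e-01  7.754e-01  6.000e-04 -2.000e-04] F [ 0.3 -0.5  0.1] T [-0.06  0.    0.04] g 1.0
yaw -101.69 dp now-frame [-0.3919 -0.152   0.6382] dp end-frame [-0.3931 -0.1491  0.6381] turn [0.0016 0.0007 0.007 ] rows 3.665061567808713 0.04501617222214737
```

View pics/c12.png

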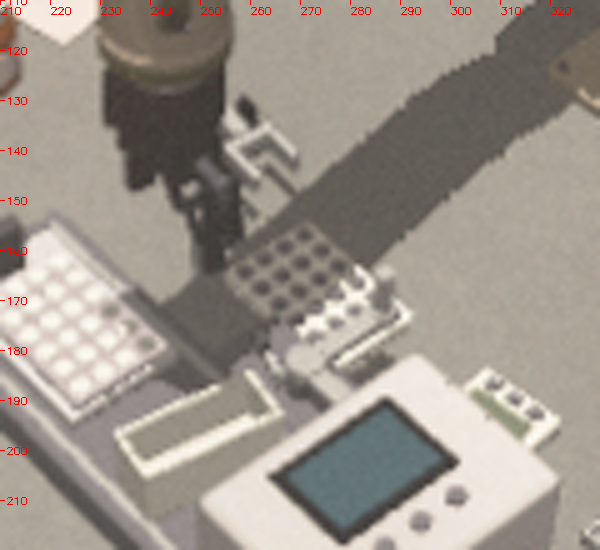

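View pics/c11.png

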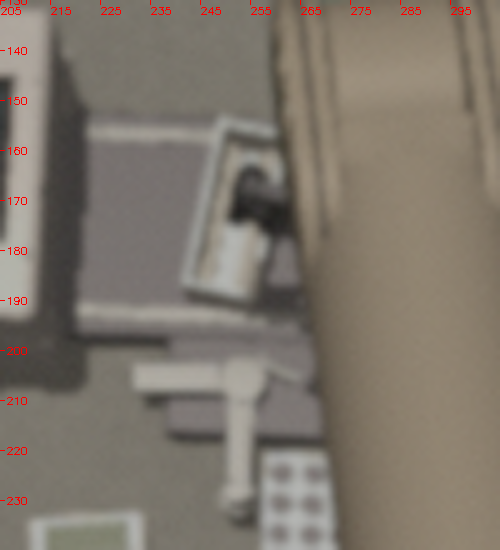

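Run:
```python
from h import *
p=onz('scene',[[233.5,196.2],[260,184.2],[266.5,192.2],[239,204.8]],.097); print(p.round(4),p.mean(0))
```

```text
[[ 0.6655 -0.0159  0.097 ]
 [ 0.5622  0.0086  0.097 ]
 [ 0.5702  0.0503  0.097 ]
 [ 0.6763  0.025   0.097 ]] [0.61854213 0.01698486 0.097     ]
```

>>> move_arm --claw '[1,1,1]' --dp '[[-0.19,-0.07,0],[-0.19,-0.076,0],[0,0,0]]' --turn '[[0,0,0.007],[0,0,0],[0,0,0]]'

```text
clock: 1.95
position: [0.6176, 0.0137, 0.193]
ee_rot: [-0.63, 0.776, 0.001, 0.001]
ft_force: [0.1, 1.9, -1.0]
grip_width: 1.002
```

>>> move_arm --claw '[1,1,1,1,1,1]' --dp '[[0,0,0.16],[0,0,0.16],[0,0,0.16],[0,0,0.1],[0,0,0.06],[0,0,0]]' --turn '[[0,0,0],[0,0,0],[0,0,0],[0,0,0],[0,0,0],[0,0,0]]'

```text
clock: 2.45
position: [0.6143, 0.0056, 0.0627]
ee_rot: [-0.628, 0.779, 0.001, -0.002]
ft_force: [-0.8, 0.1, -0.8]
grip_width: 1.002
```

Run:
```python
from h import *
snap('scene','s2')
to(.6178,.0135,.065,-102)
up('s2',200,110,130,110,'c13',5)
```

```text
t 2.5 p [0.6155 0.006  0.0648] q [-6.276e-01  7.785e-01  3.000e-04 -8.000e-04] F [-0.1  0.4  0.4] T [-0.03 -0.01  0.03] g 1.0
yaw -102.25 dp now-frame [-0.0393 -0.0032 -0.0011] dp end-frame [-0.0393 -0.0034 -0.0011] turn [ 0.002  -0.0011 -0.0056] rows 0.18907475916902275 0.03778210520797548
```

View pics/c13.png

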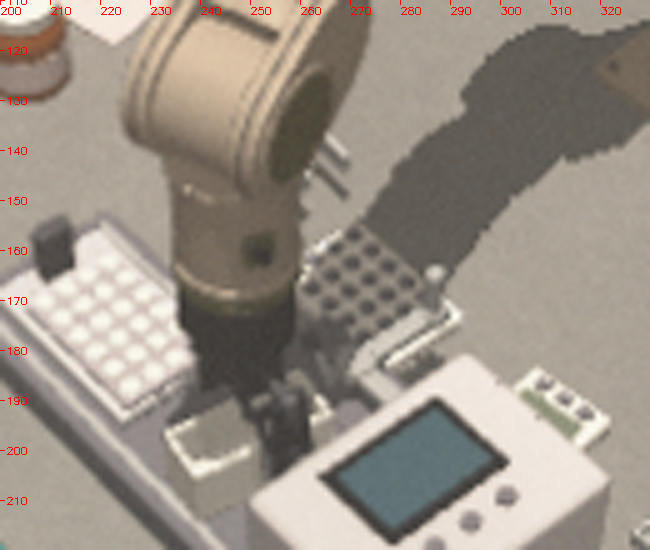

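Fingers straddle the trough; the visible finger is at about (255,197). I'll shift 8 mm toward +y and close.

>>> move_arm --claw '[1,0.75,0.6,0.45,0.3,0.3,0.3]' --dp '[[-0.035,0,0],[0,0,0],[0,0,0],[0,0,0],[0,0,0],[0,0,0],[0,0,0]]' --turn '[[0,0,0],[0,0,0],[0,0,0],[0,0,0],[0,0,0],[0,0,0],[0,0,0]]' --grip_force 35

```text
clock: 3.08
position: [0.6183, 0.0142, 0.0665]
ee_rot: [-0.628, 0.778, -0.001, 0.001]
ft_force: [-1.1, 0.3, 5.2]
grip_width: 0.531
```

Run:
```python
from h import *
st()
```

```text
t 3.08 p [0.6183 0.0142 0.0665] q [-6.281e-01  7.781e-01 -5.000e-04  7.000e-04] F [-1.1  0.3  5.2] T [0.19 0.16 0.09] g 0.531
```

>>> move_arm --claw '[0.3,0.3,0.3,0.3,0.3,0.3]' --dp '[[0,0,-0.05],[0,0,-0.1],[0,0,-0.15],[0,0,-0.15],[0,0,-0.15],[0,0,0]]' --turn '[[0,0,0],[0,0,0],[0,0,0],[0,0,0],[0,0,0],[0,0,0]]'

```text
clock: 3.58
position: [0.6201, 0.0143, 0.1925]
ee_rot: [-0.628, 0.778, -0.003, 0.003]
ft_force: [0.8, -0.5, -2.3]
grip_width: 0.529
```

Run:
```python
from h import *
to(.42,.03,.19,-91.2)
snap('scene','s3');up('s3',200,90,150,130,'c14',5)
```

```text
t 3.58 p [0.6201 0.0143 0.1925] q [-0.628   0.7782 -0.0028  0.0035] F [ 0.8 -0.5 -2.3] T [-0.03 -0.1   0.02] g 0.529
yaw -102.19 dp now-frame [0.1344 0.9949 0.0034] dp end-frame [-0.0577  1.0022  0.0123] turn [-0.0113  0.0013 -0.2442] rows 4.814836007915551 1.5363840318205002
```

View pics/c14.png

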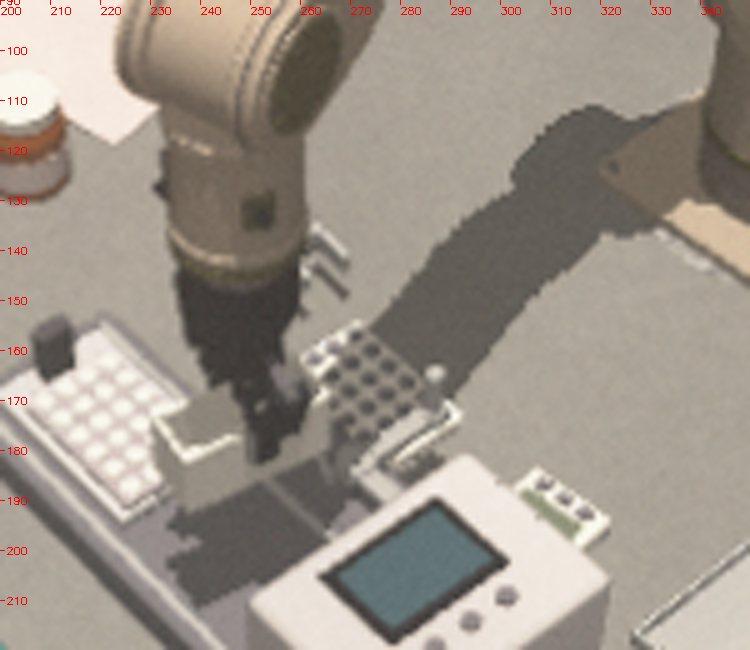

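The trough is held and level. I'll bring it toward the robot, then go left.

>>> move_arm --claw '[0.3,0.3,0.3,0.3,0.3,0.3,0.3,0.3]' --dp '[[0.02,0.15,0],[0.02,0.17,0],[0.02,0.17,0],[0.02,0.17,0],[0.02,0.17,0],[0,0.165,0],[-0.05,0,0],[-0.12,0,0]]' --turn '[[0,0,0],[0,0,0],[0,0,0],[0,0,0],[0,0,0],[0,0,0],[0,0,-0.12],[0,0,-0.12]]'

```text
clock: 4.3
position: [0.4218, 0.0672, 0.1846]
ee_rot: [-0.698, 0.716, -0.001, -0.001]
ft_force: [0.6, -0.8, -2.2]
grip_width: 0.528
```

Run:
```python
from h import *
to(.3636,.2805,.09,-91.2)
```

```text
t 4.3 p [0.4218 0.0672 0.1846] q [-0.6984  0.7157 -0.0009 -0.0015] F [ 0.6 -0.8 -2.2] T [-0.01 -0.17 -0.06] g 0.528
yaw -91.41 dp now-frame [-1.0606  0.3168  0.4698] dp end-frame [-1.0602  0.3134  0.4731] turn [ 0.001  -0.0042 -0.0046] rows 5.767445819732382 0.03965874385481831
```

>>> move_arm --claw '[0.3,0.3,0.3,0.3,0.3,0.3,0.3,0.3]' --dp '[[-0.15,0.045,0],[-0.15,0.045,0],[-0.15,0.045,0],[-0.15,0.045,0],[-0.15,0.045,0.03],[-0.13,0.04,0.06],[-0.1,0.02,0.1],[0,0,0.1]]' --turn '[[0,0,0],[0,0,0],[0,0,0],[0,0,0],[0,0,0],[0,0,0],[0,0,0],[0,0,0]]'

```text
clock: 4.97
position: [0.3698, 0.2713, 0.1267]
ee_rot: [-0.7, 0.714, 0.001, 0.001]
ft_force: [-0.0, -0.8, -3.0]
grip_width: 0.532
```

Run:
```python
from h import *
snap('top','t4');snap('scene','s4')
to(.3636,.2805,.045,-91.2)
up('t4',130,200,90,100,'c15',6);up('s4',290,130,120,110,'c16',5)
```

```text
t 5.07 p [0.369  0.2663 0.1241] q [-0.6992  0.7149  0.0011 -0.0031] F [-1.  -0.8 -1.8] T [-0.09  0.05 -0.01] g 0.534
yaw -91.27 dp now-frame [-0.0717  0.0264  0.3955] dp end-frame [-0.0706  0.0286  0.3955] turn [ 0.0074 -0.0037 -0.0015] rows 1.9317514553083643 0.053018529474032114
```

View pics/c15.png

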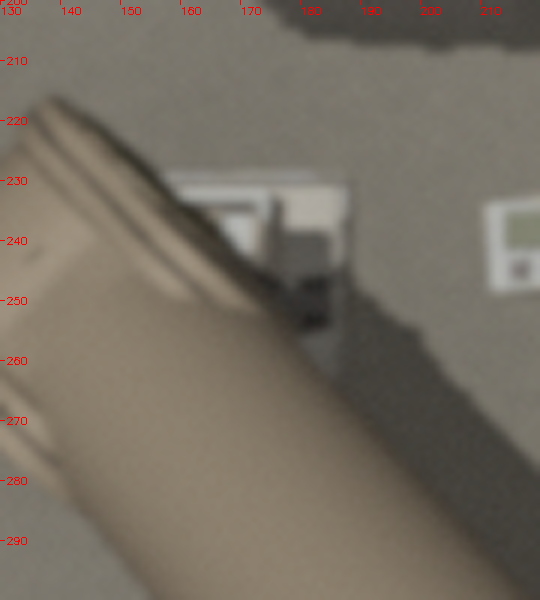

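View pics/c16.png

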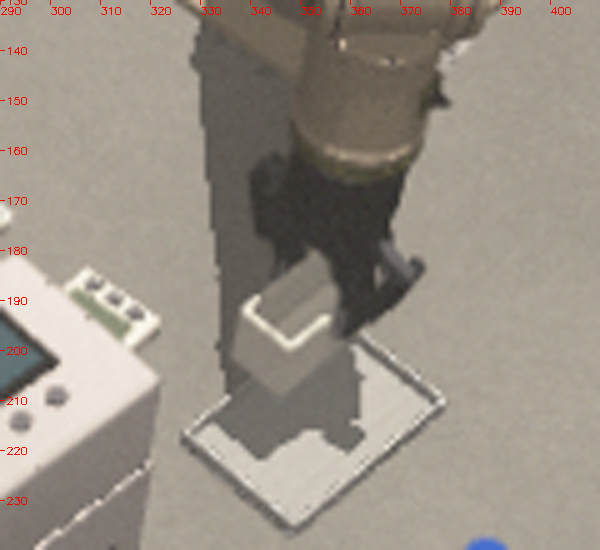

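Run:
```python
from h import *
print(onz('scene',[[326.4,217.4],[348.6,236.6],[378.6,210]],.018).round(4))
```

```text
[[0.4513 0.235  0.018 ]
 [0.4554 0.3432 0.018 ]
 [0.2893 0.3446 0.018 ]]
```

>>> move_arm --claw '[0.3,0.3,0.3,0.3,0.3]' --dp '[[-0.07,0.025,0],[0,0,0.13],[0,0,0.13],[0,0,0.12],[0,0,0]]' --turn '[[0,0,0],[0,0,0],[0,0,0],[0,0,0],[0,0,0]]'

```text
clock: 5.48
position: [0.3653, 0.2785, 0.0482]
ee_rot: [-0.698, 0.716, 0.0, -0.003]
ft_force: [-1.0, -1.8, -2.2]
grip_width: 0.53
```

Run:
```python
from h import *
to(.364,.281,.030,-91.2)
```

```text
t 5.48 p [0.3653 0.2785 0.0482] q [-6.980e-01  7.161e-01  4.000e-04 -3.200e-03] F [-1.  -1.8 -2.2] T [-0.03  0.05  0.05] g 0.53
yaw -91.47 dp now-frame [-0.0125  0.0063  0.0909] dp end-frame [-0.0121  0.0067  0.091 ] turn [ 0.0066 -0.0051 -0.006 ] rows 0.4412949679036243 0.06450221248127744
```

>>> move_arm --claw '[0.3,0.3,0.3,0.3,0.3]' --dp '[[-0.03,-0.005,0.03],[0,0,0.03],[0,0,0.02],[0,0,0.01],[0,0,0]]' --turn '[[0.005,-0.005,0],[0,0,0],[0,0,0],[0,0,0],[0,0,0]]'

```text
clock: 5.9
position: [0.3683, 0.287, 0.0336]
ee_rot: [-0.698, 0.716, -0.0, 0.003]
ft_force: [0.7, -0.5, -1.1]
grip_width: 0.531
```

Run:
```python
from h import *
st()
snap('scene','s5');up('s5',290,130,120,110,'c17',5)
```

```text
t 5.9 p [0.3683 0.287  0.0336] q [-6.984e-01  7.157e-01 -3.000e-04  2.700e-03] F [ 0.7 -0.5 -1.1] T [-0.03  0.08  0.03] g 0.531
```

View pics/c17.png

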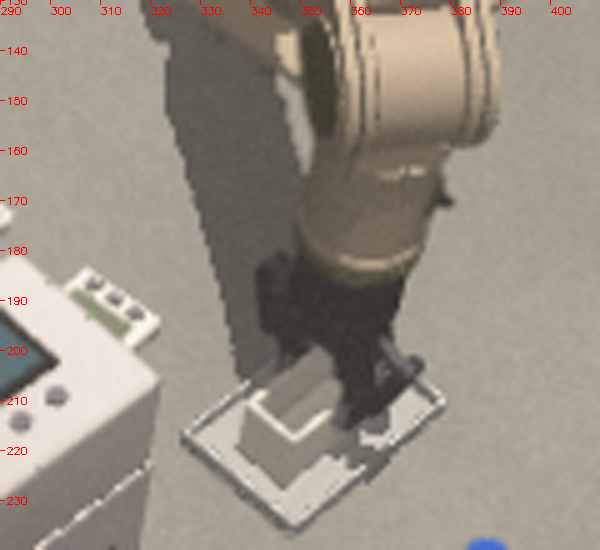

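>>> move_arm --claw '[0.3,0.3,0.3,0.3]' --dp '[[0,0,0.012],[0,0,0.01],[0,0,0.006],[0,0,0]]' --turn '[[0,0,0],[0,0,0],[0,0,0],[0,0,0]]'

```text
clock: 6.28
position: [0.3684, 0.2874, 0.0284]
ee_rot: [-0.698, 0.716, -0.001, 0.003]
ft_force: [-2.8, -3.1, 10.8]
grip_width: 0.53
```

Contact: 10.8 N upward. Next I release slowly and retreat upward.

>>> move_arm --claw '[0.55,0.6,0.65,0.7,0.75,0.8]' --dp '[[0,0,-0.005],[0,0,0],[0,0,0],[0,0,0],[0,0,0],[0,0,0]]' --turn '[[0,0,0],[0,0,0],[0,0,0],[0,0,0],[0,0,0],[0,0,0]]'

```text
clock: 6.78
position: [0.3681, 0.2874, 0.0286]
ee_rot: [-0.699, 0.716, -0.0, 0.003]
ft_force: [-0.2, -0.3, 0.9]
grip_width: 0.804
```

>>> move_arm --claw '[0.8,0.8,0.8,0.8,0.5,0.2,0,0]' --dp '[[0,0,-0.05],[0,0,-0.15],[0,0,-0.2],[0,0,-0.2],[0,0,-0.2],[0.1,0,0],[0.18,0,0],[0.18,0,0]]' --turn '[[0,0,0],[0,0,0],[0,0,0],[0,0,0],[0,0,0],[0,0,0],[0,0,0],[0,0,0]]'

```text
clock: 7.45
position: [0.365, 0.195, 0.1897]
ee_rot: [-0.7, 0.715, -0.0, 0.004]
ft_force: [1.2, -0.9, -0.5]
grip_width: 0.236
```

Run:
```python
from h import *
snap('top','t6');snap('scene','s6')
to(.60,-.265,.19,None)
up('t6',130,200,90,100,'c18',6);up('s6',180,110,220,130,'c19',3)
```

```text
t 7.55 p [0.3655 0.1901 0.1888] q [-0.6965  0.7176 -0.0011  0.0023] F [0.1 0.6 0.9] T [0.   0.04 0.02] g 0.059
yaw -91.71 dp now-frame [ 2.2396 -1.2401 -0.0039] dp end-frame [ 2.2396 -1.2401 -0.006 ] turn [-0.0061  0.0022 -0.    ] rows 12.278252836044075 0.04078288050997456
```

View pics/c18.png

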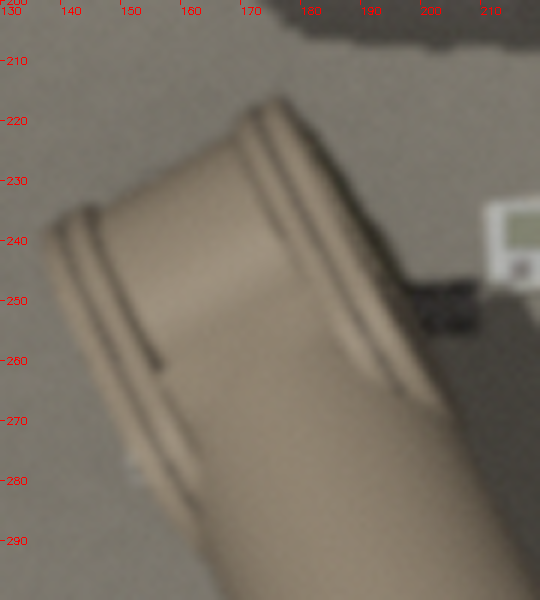

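View pics/c19.png

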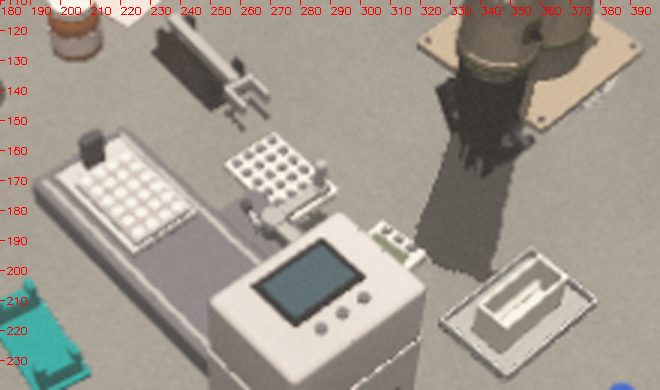

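The trough stands upright inside the tray at scene px (350,205), and the track is clear. I'm going behind the carriage post with closed fingers.

>>> move_arm --claw '[0,0,0,0,0,0,0,0]' --dp '[[0.175,-0.096,0],[0.175,-0.096,0],[0.175,-0.096,0],[0.175,-0.096,0],[0.175,-0.096,0],[0.175,-0.096,0],[0.175,-0.096,0],[0.175,-0.096,0]]' --turn '[[0,0,0.02],[0,0,0],[0,0,0],[0,0,0],[0,0,0],[0,0,0],[0,0,0],[0,0,0]]'

```text
clock: 8.22
position: [0.5089, -0.0921, 0.1885]
ee_rot: [-0.693, 0.721, -0.0, 0.003]
ft_force: [0.3, 0.6, 1.6]
grip_width: -0.002
```

>>> move_arm --claw '[0,0,0,0,0,0]' --dp '[[0.175,-0.096,0],[0.175,-0.096,0],[0.175,-0.096,0],[0.175,-0.096,0],[0.15,-0.08,0],[0,0,0]]' --turn '[[0,0,0],[0,0,0],[0,0,0],[0,0,0],[0,0,0],[0,0,0]]'

```text
clock: 8.72
position: [0.5944, -0.2714, 0.1867]
ee_rot: [-0.69, 0.723, -0.0, 0.002]
ft_force: [-0.8, -0.2, -0.6]
grip_width: 0.001
```

Run:
```python
from h import *
to(.602,-.275,.08,-92.7)
print(onz('top',[[326.2,175]],.105))
```

```text
t 8.72 p [ 0.5944 -0.2714  0.1867] q [-6.904e-01  7.234e-01 -5.000e-04  1.900e-03] F [-0.8 -0.2 -0.6] T [-0.07  0.05  0.04] g 0.001
yaw -92.67 dp now-frame [ 0.0174 -0.0371  0.5336] dp end-frame [ 0.0163 -0.0389  0.5335] turn [-0.0043  0.0027  0.0007] rows 2.5665751475198135 0.03217422343071541
[[ 0.60299742 -0.22056256  0.105     ]]
```

>>> move_arm --claw '[0,0,0,0,0,0]' --dp '[[0.02,-0.04,0],[0,0,0.15],[0,0,0.17],[0,0,0.15],[0,0,0.065],[0,0,0]]' --turn '[[0,0,0],[0,0,0],[0,0,0],[0,0,0],[0,0,0],[0,0,0]]'

```text
clock: 9.22
position: [0.6007, -0.267, 0.0775]
ee_rot: [-0.693, 0.721, 0.003, 0.002]
ft_force: [-0.2, 0.4, 1.1]
grip_width: 0.002
```

Run:
```python
from h import *
snap('scene','s7')
to(.602,-.25,.08,-92.7)
up('s7',160,80,150,120,'c20',5)
```

```text
t 9.27 p [ 0.602  -0.2676  0.0802] q [-0.693   0.7209  0.001   0.0026] F [ 0.4  0.1 -0.4] T [-0.02  0.04 -0.03] g 0.002
yaw -92.26 dp now-frame [-0.0881  0.0035  0.0013] dp end-frame [-0.0881  0.0041  0.0008] turn [-0.0027  0.0066  0.0097] rows 0.42299873533711874 0.07562442038644147
```

View pics/c20.png

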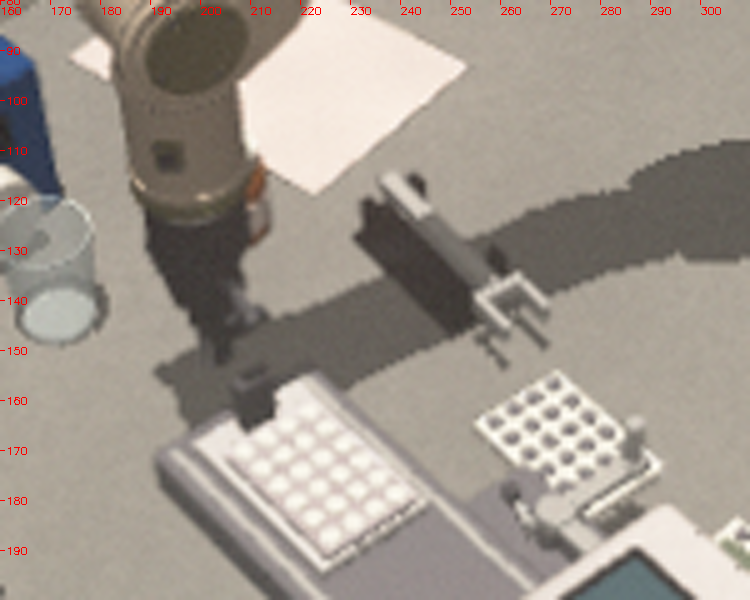

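>>> move_arm --claw '[0,0,0,0,0,0,0,0]' --dp '[[-0.05,0,0],[-0.05,0,0],[-0.04,0,0],[-0.05,0,0],[-0.07,0,0],[-0.08,0,0],[-0.08,0,0],[-0.08,0,0]]' --turn '[[0,0,0.01],[0,0,0],[0,0,0],[0,0,0],[0,0,0],[0,0,0],[0,0,0],[0,0,0]]'

```text
clock: 9.93
position: [0.6076, -0.1669, 0.0817]
ee_rot: [-0.69, 0.724, -0.001, 0.003]
ft_force: [2.6, -3.3, 0.6]
grip_width: 0.001
```

>>> move_arm --claw '[0,0,0,0,0,0]' --dp '[[-0.08,0,0],[-0.08,0,0],[-0.08,0,0],[-0.08,0,0],[-0.08,0,0],[-0.06,0,0]]' --turn '[[0,0,0],[0,0,0],[0,0,0],[0,0,0],[0,0,0],[0,0,0]]'

```text
clock: 10.43
position: [0.6116, -0.0739, 0.0818]
ee_rot: [-0.691, 0.723, -0.0, 0.003]
ft_force: [1.7, -2.3, -0.3]
grip_width: -0.002
```

Run:
```python
from h import *
snap('scene','s8')
to(.6135,-.023,.08,-92.7)
up('s8',160,80,150,120,'c21',5)
```

```text
t 10.48 p [ 0.6117 -0.071   0.0818] q [-6.916e-01  7.223e-01  4.000e-04  3.700e-03] F [ 0.6  3.  -0.4] T [ 0.12 -0.02  0.01] g 0.007
yaw -92.49 dp now-frame [-0.2402  0.0014  0.0104] dp end-frame [-0.2402  0.0022  0.009 ] turn [-0.0057  0.0075  0.0047] rows 1.1530469147704825 0.06619396476387443
```

View pics/c21.png

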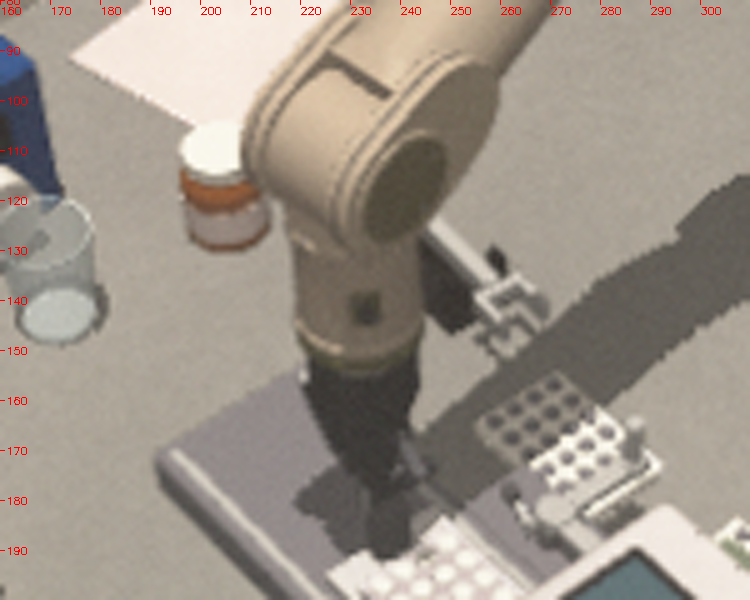

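>>> move_arm --claw '[0,0,0,0,0,0]' --dp '[[-0.04,0,0],[-0.04,0,0],[-0.04,0,0],[-0.04,0,0],[-0.03,0,0],[0,0,0]]' --turn '[[0,0,0],[0,0,0],[0,0,0],[0,0,0],[0,0,0],[0,0,0]]'

```text
clock: 10.98
position: [0.6133, -0.0364, 0.0814]
ee_rot: [-0.691, 0.723, 0.0, 0.003]
ft_force: [-0.4, 0.3, -0.6]
grip_width: -0.005
```

>>> move_arm --claw '[0,0,0,0]' --dp '[[-0.02,0,0],[-0.02,0,0],[-0.01,0,0],[0,0,0]]' --turn '[[0,0,0],[0,0,0],[0,0,0],[0,0,0]]'

```text
clock: 11.32
position: [0.6137, -0.0279, 0.0814]
ee_rot: [-0.69, 0.724, 0.0, 0.003]
ft_force: [-0.3, 0.0, 0.5]
grip_width: -0.004
```

>>> move_arm --claw '[0,0,0,0]' --dp '[[-0.02,0,0],[-0.02,0,0],[-0.01,0,0],[0,0,0]]' --turn '[[0,0,0],[0,0,0],[0,0,0],[0,0,0]]'

```text
clock: 11.65
position: [0.6142, -0.0176, 0.0815]
ee_rot: [-0.69, 0.723, 0.0, 0.003]
ft_force: [0.7, -1.1, 0.1]
grip_width: 0.001
```

Run:
```python
from h import *
st()
snap('scene','s9');snap('top','t9')
up('s9',200,120,120,110,'c22',5); up('t9',195,130,110,100,'c23',6)
```

```text
t 11.65 p [ 0.6142 -0.0176  0.0815] q [-6.904e-01  7.235e-01  2.000e-04  2.900e-03] F [ 0.7 -1.1  0.1] T [ 0.03  0.02 -0.02] g 0.001
```

View pics/c22.png

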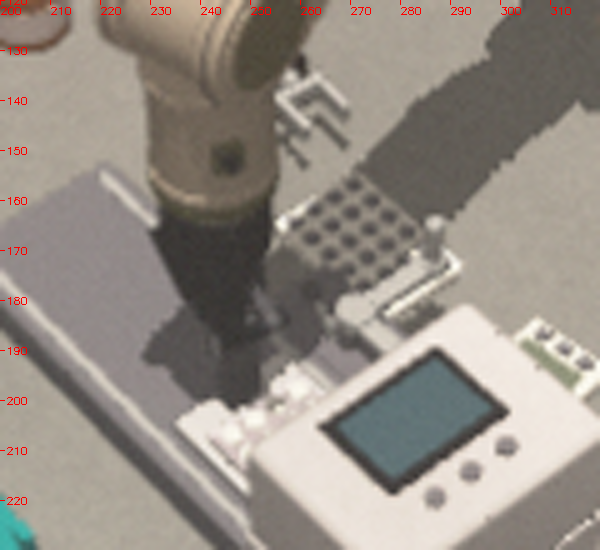

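View pics/c23.png

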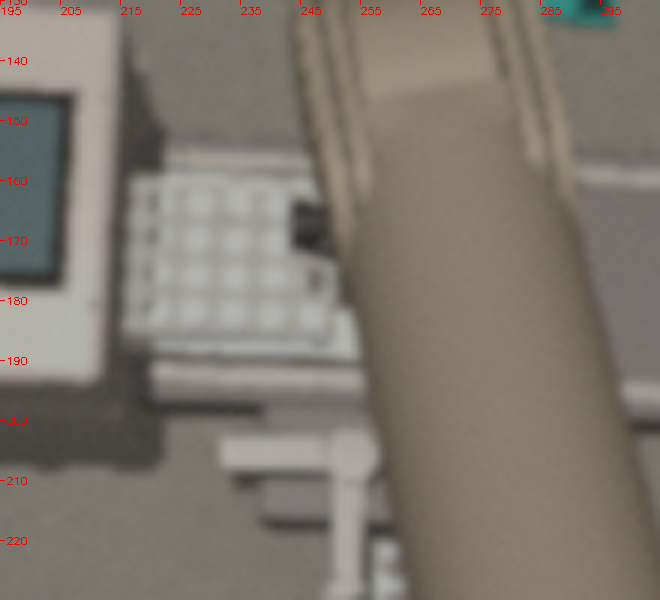

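>>> move_arm --claw '[0,0,0,0]' --dp '[[-0.02,0,0],[-0.015,0,0],[-0.015,0,0],[0,0,0]]' --turn '[[0,0,0],[0,0,0],[0,0,0],[0,0,0]]'

```text
clock: 12.08
position: [0.6147, -0.01, 0.0816]
ee_rot: [-0.69, 0.724, -0.001, 0.002]
ft_force: [-0.9, -6.9, 0.8]
grip_width: -0.001
```

>>> move_arm --claw '[0,0,0,0]' --dp '[[-0.01,0,0],[-0.01,0,0],[0,0,0],[0,0,0]]' --turn '[[0,0,0],[0,0,0],[0,0,0],[0,0,0]]'

```text
clock: 12.42
position: [0.6146, -0.0098, 0.0816]
ee_rot: [-0.689, 0.725, -0.002, 0.0]
ft_force: [-1.5, -15.8, 2.4]
grip_width: -0.001
```

Run:
```python
from h import *
st()
```

```text
t 12.42 p [ 0.6146 -0.0098  0.0816] q [-6.885e-01  7.252e-01 -1.900e-03  5.000e-04] F [ -1.5 -15.8   2.4] T [-3.12  0.46  0.02] g -0.001
```

Run:
```python
from h import *
o=manip.get_obs(); print(np.round(o['joint_pos'],3))
def tri(l,a,b):
    o1,d1=ray('top',[a]);o2,d2=ray('scene',[b]);d1=d1[0];d2=d2[0]
    s=np.linalg.lstsq(np.c_[d1,-d2],o2-o1,rcond=None)[0]; p,q=o1+s[0]*d1,o2+s[1]*d2
    print(l,((p+q)/2).round(4),'gap',round(np.linalg.norm(p-q),4))
tri('knob',[268.1,207],[262,178])
for n,u in [('rear end',[237.6,116.6]),('web mid',[260,140]),('tips',[[267,136.5],[257,146]])]:
  print(n,onz('scene',u,.054).round(4))
```

```text
[ 0.208  0.452 -0.338  1.644  0.168  1.071 -1.802]
knob [ 0.5104 -0.0374  0.0477] gap 0.0015
rear end [[ 0.3619 -0.3395  0.054 ]]
web mid [[ 0.3865 -0.1789  0.054 ]]
tips [[ 0.3534 -0.1738  0.054 ]
 [ 0.417  -0.1634  0.054 ]]
```

>>> move_arm --claw '[0,0,0,0,0,0,0,0]' --dp '[[0.05,0,0],[0.1,0,0],[0.1,0,-0.02],[0,0,-0.15],[0,0,-0.2],[0,0,-0.2],[0,0,-0.1],[0,0,0]]' --turn '[[0,0,0],[0,0,0],[0,0,0],[0,0,0],[0,0,0],[0,0,0],[0,0,0],[0,0,0]]'

```text
clock: 13.08
position: [0.6144, -0.0542, 0.2216]
ee_rot: [-0.69, 0.724, -0.003, 0.006]
ft_force: [-0.3, 0.8, 0.5]
grip_width: 0.006
```

Run:
```python
from h import *
to(.364,-.281,.2,-7)
to(.364,-.281,.2,173)
snap('scene','s10');up('s10',200,110,120,110,'c24',5)
```

```text
t 13.08 p [ 0.6144 -0.0542  0.2216] q [-0.6903  0.7235 -0.0031  0.006 ] F [-0.3  0.8  0.5] T [-0.03 -0.08 -0.06] g 0.006
yaw -92.69 dp now-frame [1.1919 1.1986 0.0873] dp end-frame [-1.1045  1.278   0.108 ] turn [-0.0174 -0.0077 -1.9043] rows 8.118138070569767 11.969009712021451
t 13.08 p [ 0.6144 -0.0542  0.2216] q [-0.6903  0.7235 -0.0031  0.006 ] F [-0.3  0.8  0.5] T [-0.03 -0.08 -0.06] g 0.006
yaw -92.69 dp now-frame [1.1919 1.1986 0.0873] dp end-frame [ 1.1045 -1.278   0.108 ] turn [-0.0079  0.0177  2.0956] rows 8.118138070569767 13.171393008519559
```

View pics/c24.png

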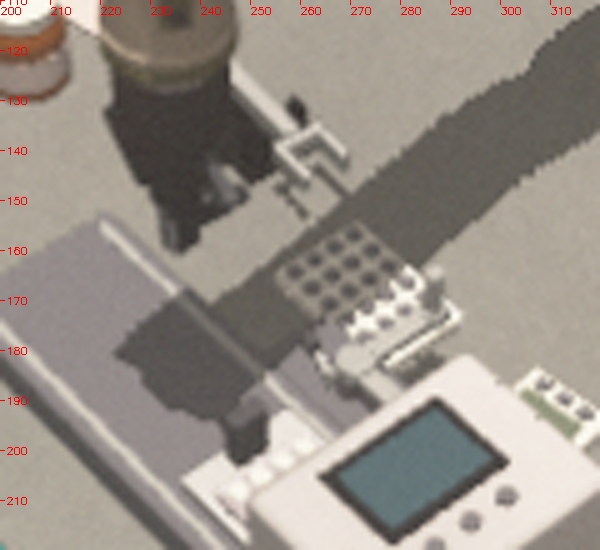

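```bash
python3 - <<'E'
from h import *
c=-.45
def b(l,t,s,z):
    for n,u in (('top',t),('scene',s)):
        if u is not None: print(l,n,(onz(n,np.array(u)+c,z)[:,:2]).round(4).tolist())
b('bar rear',[[368.5,255]],[[237.6,116.6]],.054)
b('web',[[319.2,249]],[[260,140]],.054)
b('tips',[[306.2,247.2]],[[262,141.2]],.054)
b('tray',[[154.8,229.3],[187.7,229.3],[186,280],[152,280]],[[326.4,217.4],[348.6,236.6],[378.6,210]],.018)
b('cradle',[[323.5,241],[366.5,245],[322,260.7],[365,264]],None,.008)
b('pin',[[252.7,228.9]],[[286.9,165]],.114)
b('pivot',[[254,205.6]],[[271.5,181.5]],.076)
b('knob',[[268.1,207]],[[262,178]],.06)
E
python3 - <<'E'
import sys; sys.path.insert(0,'.')
from h import *
up('s10',262,145,40,50,'c25',12)
up('s10',228,110,60,50,'c26',12)
E
```

```text
bar rear top [[0.3557, -0.3511]]
bar rear scene [[0.3614, -0.3427]]
web top [[0.3757, -0.1963]]
web scene [[0.3861, -0.1819]]
tips top [[0.3817, -0.1553]]
tips scene [[0.3849, -0.1717]]
tray top [[0.4467, 0.3339], [0.4455, 0.2267], [0.2832, 0.2293], [0.2847, 0.3378]]
tray scene [[0.451, 0.2326], [0.4551, 0.3409], [0.2889, 0.3422]]
cradle top [[0.4036, -0.2179], [0.3894, -0.3578], [0.3398, -0.2106], [0.3282, -0.3496]]
pin top [[0.4361, 0.0139]]
pin scene [[0.4402, 0.0181]]
pivot top [[0.5134, 0.0091]]
pivot scene [[0.5119, 0.013]]
knob top [[0.5107, -0.0361]]
knob scene [[0.5166, -0.0321]]
```

View pics/c25.png

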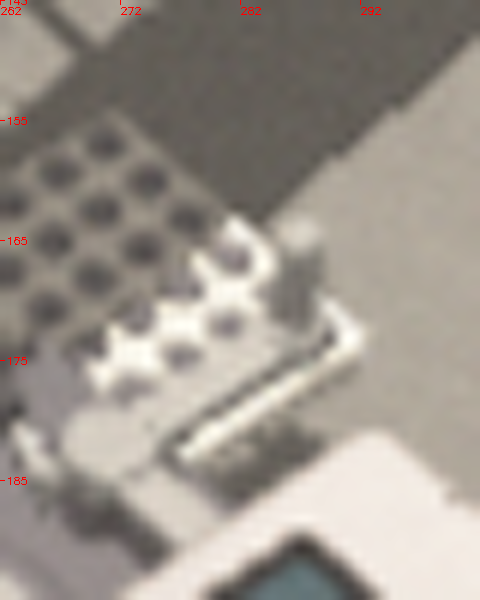

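View pics/c26.png

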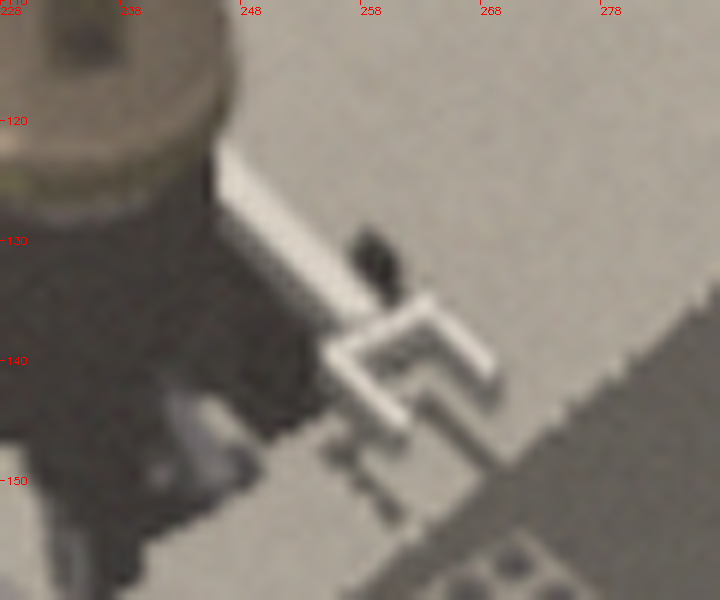

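Run:
```python
from h import *
print(onz('scene',[[254.6,138.5],[263.4,134.3],[260.9,144.5],[268.2,140.4],[259,136.4],[264.6,142.5]],.054).round(4))
print('pin',onz('scene',[[286.4,164.1]],.114).round(4))
```

```text
[[ 0.3963 -0.1995  0.054 ]
 [ 0.3553 -0.1924  0.054 ]
 [ 0.4006 -0.1588  0.054 ]
 [ 0.3647 -0.1551  0.054 ]
 [ 0.3759 -0.196   0.054 ]
 [ 0.3827 -0.1566  0.054 ]]
pin [[0.4388 0.0164 0.114 ]]
```

>>> move_arm --claw '[0,0,0,0,0,0,0,0]' --dp '[[0.13,0.13,0],[0.14,0.14,0],[0.14,0.14,0],[0.14,0.14,0],[0.14,0.14,0],[0.14,0.14,0],[0.14,0.14,0],[0.14,0.14,0]]' --turn '[[0,0,0],[0,0,0],[0,0,0],[0,0,0],[0,0,0],[0,0,0],[0,0,0],[0,0,0]]'

```text
clock: 13.8
position: [0.3776, -0.2665, 0.2125]
ee_rot: [-0.69, 0.724, 0.001, 0.003]
ft_force: [0.7, -0.2, 0.4]
grip_width: 0.003
```

>>> move_arm --claw '[0.3,0.6,0.8,0.8,0.8,0.8,0.8,0.8]' --dp '[[0,0,0],[0,0,0],[0,0,0],[0,0,0],[0,0,0],[0,0,0],[0,0,0],[0,0,0]]' --turn '[[0,0,-0.15],[0,0,-0.15],[0,0,-0.15],[0,0,-0.15],[0,0,-0.15],[0,0,-0.15],[0,0,-0.15],[0,0,-0.15]]'

```text
clock: 14.47
position: [0.3792, -0.2655, 0.2123]
ee_rot: [0.944, -0.329, 0.0, -0.003]
ft_force: [0.2, -0.1, 0.1]
grip_width: 0.798
```

>>> move_arm --claw '[0.8,0.8,0.8,0.8,0.8,0.8]' --dp '[[0,0,0],[0,0,0],[0,0,0],[0,0,0],[0,0,0],[0,0,0]]' --turn '[[0,0,-0.15],[0,0,-0.15],[0,0,-0.15],[0,0,-0.15],[0,0,-0.09],[0,0,0]]'

```text
clock: 14.97
position: [0.3792, -0.2655, 0.2124]
ee_rot: [0.998, -0.065, 0.001, -0.003]
ft_force: [0.1, -0.7, -0.2]
grip_width: 0.796
```

Run:
```python
from h import *
to(.3657,-.2785,.025,-7.7)
```

```text
t 14.97 p [ 0.3792 -0.2655  0.2124] q [ 0.9979 -0.0651  0.0011 -0.0026] F [ 0.1 -0.7 -0.2] T [0.   0.03 0.03] g 0.796
yaw -7.46 dp now-frame [-0.0605  0.0781  0.9367] dp end-frame [-0.0584  0.0733  0.9372] turn [-0.0068 -0.0024  0.0052] rows 4.517626986214717 0.05601477419461895
```

>>> move_arm --claw '[0.8,0.8,0.8,0.8,0.8,0.8]' --dp '[[-0.06,0.075,0],[0,0,0.15],[0,0,0.18],[0,0,0.18],[0,0,0.1],[0,0,0]]' --turn '[[-0.006,-0.003,0.005],[0,0,0],[0,0,0],[0,0,0],[0,0,0],[0,0,0]]'

```text
clock: 15.47
position: [0.363, -0.2773, 0.0868]
ee_rot: [0.998, -0.07, -0.003, -0.002]
ft_force: [-0.6, 0.4, -1.0]
grip_width: 0.803
```

Run:
```python
from h import *
snap('scene','s11');snap('top','t11')
to(.3657,-.2785,.025,-7.7)
up('s11',200,80,110,90,'c27',6);up('t11',290,220,100,60,'c28',6)
```

```text
t 15.57 p [ 0.3656 -0.2791  0.0914] q [ 9.976e-01 -6.970e-02 -1.000e-04 -3.000e-04] F [0.8 0.  0.2] T [-0.02  0.    0.01] g 0.798
yaw -7.99 dp now-frame [ 2.00e-04 -2.70e-03  3.32e-01] dp end-frame [ 1.00e-04 -2.90e-03  3.32e-01] turn [-0.0007  0.0003 -0.0065] rows 1.5924450184547607 0.04120046506138725
```

View pics/c27.png

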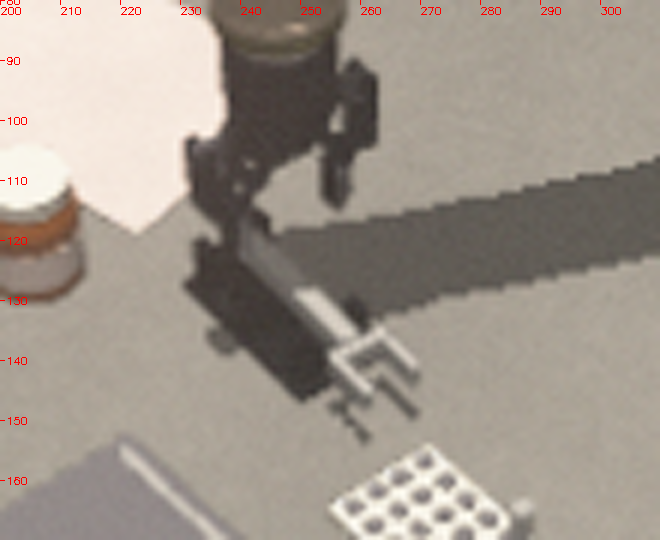

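View pics/c28.png

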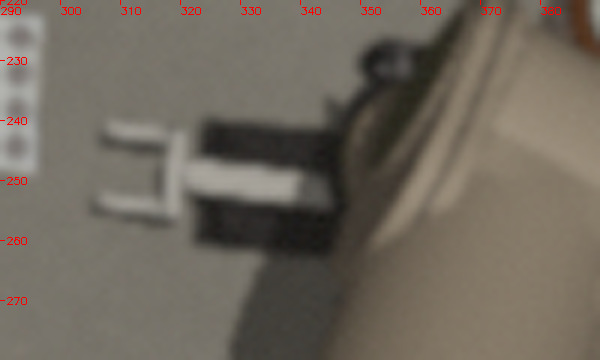

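>>> move_arm --claw '[0.8,0.8,0.8,0.8,0.8]' --dp '[[0,0,0.12],[0,0,0.12],[0,0,0.07],[0,0,0.02],[0,0,0]]' --turn '[[0,0,-0.006],[0,0,0],[0,0,0],[0,0,0],[0,0,0]]'

```text
clock: 15.98
position: [0.3664, -0.2797, 0.0262]
ee_rot: [0.998, -0.067, 0.001, 0.0]
ft_force: [-0.5, 0.6, -0.1]
grip_width: 0.799
```

Run:
```python
from h import *
to(.3657,-.2785,.025,-7.7)
```

```text
t 15.98 p [ 0.3664 -0.2797  0.0262] q [ 9.978e-01 -6.690e-02  8.000e-04  3.000e-04] F [-0.5  0.6 -0.1] T [ 0.01 -0.02 -0.05] g 0.799
yaw -7.68 dp now-frame [-0.0042 -0.0056  0.0062] dp end-frame [-0.0042 -0.0056  0.0062] turn [ 0.0008 -0.002   0.0005] rows 0.044781359919157895 0.014094782335165236
```

>>> move_arm --claw '[0.6,0.4,0.2,0.05,0.05,0.05,0.05]' --dp '[[0,0,0],[0,0,0],[0,0,0],[0,0,0],[0,0,0],[0,0,0],[0,0,0]]' --turn '[[0,0,0],[0,0,0],[0,0,0],[0,0,0],[0,0,0],[0,0,0],[0,0,0]]' --grip_force 70

```text
clock: 16.57
position: [0.3663, -0.2799, 0.0265]
ee_rot: [0.998, -0.067, 0.001, 0.001]
ft_force: [-2.3, 1.1, 6.8]
grip_width: 0.172
```

Run:
```python
from h import *
st()
```

```text
t 16.57 p [ 0.3663 -0.2799  0.0265] q [ 9.978e-01 -6.660e-02  1.000e-03  6.000e-04] F [-2.3  1.1  6.8] T [0.22 0.44 0.04] g 0.172
```

>>> move_arm --claw '[0.05,0.05,0.05,0.05,0.05,0.05,0.05]' --dp '[[0,0,-0.05],[0,0,-0.1],[0,0,-0.15],[0,0,-0.16],[0,0,-0.16],[0,0,-0.1],[0,0,0]]' --turn '[[0,0,0],[0,0,0],[0,0,0],[0,0,0],[0,0,0],[0,0,0],[0,0,0]]'

```text
clock: 17.15
position: [0.3676, -0.2806, 0.1747]
ee_rot: [0.998, -0.067, 0.004, 0.002]
ft_force: [0.7, -0.1, -1.4]
grip_width: 0.173
```

Run:
```python
from h import *
st()
snap('scene','s12');snap('top','t12')
up('s12',200,60,110,100,'c29',6);up('t12',280,210,110,70,'c30',6)
P=np.array([.5125,.011]);pin0=np.array([.4372,.015])
for ph,d in [(0,80),(0,78),(15,75),(30,70),(45,65),(55,60),(65,55),(75,50),(82,45)]:
    r=pin0-P; a=-np.radians(ph); pin=P+[r[0]*np.cos(a)-r[1]*np.sin(a),r[0]*np.sin(a)+r[1]*np.cos(a)]
    dv=np.array([np.cos(np.radians(d)),np.sin(np.radians(d))]); lf=np.array([-dv[1],dv[0]])
    for along in (.097,.150):
        g=pin-along*dv; print(ph,d,along,g.round(4),np.linalg.norm(g).round(3))
```

```text
t 17.15 p [ 0.3676 -0.2806  0.1747] q [ 0.9978 -0.0667  0.0038  0.0022] F [ 0.7 -0.1 -1.4] T [-0.13 -0.02  0.03] g 0.173
0 80 0.097 [ 0.4204 -0.0805] 0.428
0 80 0.15 [ 0.4112 -0.1327] 0.432
0 78 0.097 [ 0.417  -0.0799] 0.425
0 78 0.15 [ 0.406  -0.1317] 0.427
15 75 0.097 [ 0.4157 -0.0593] 0.42
15 75 0.15 [ 0.402  -0.1105] 0.417
30 70 0.097 [ 0.4161 -0.039 ] 0.418
30 70 0.15 [ 0.398  -0.0888] 0.408
45 65 0.097 [ 0.4211 -0.0208] 0.422
45 65 0.15 [ 0.3987 -0.0689] 0.405
55 60 0.097 [ 0.4241 -0.009 ] 0.424
55 60 0.15 [ 0.3976 -0.0549] 0.401
65 55 0.097 [0.4287 0.0015] 0.429
65 55 0.15 [ 0.3983 -0.0419] 0.4
75 50 0.097 [0.4345 0.0105] 0.435
75 50 0.15 [ 0.4005 -0.0301] 0.402
82 45 0.097 [0.4374 0.0175] 0.438
82 45 0.15 [ 0.3999 -0.0199] 0.4
```

View pics/c29.png

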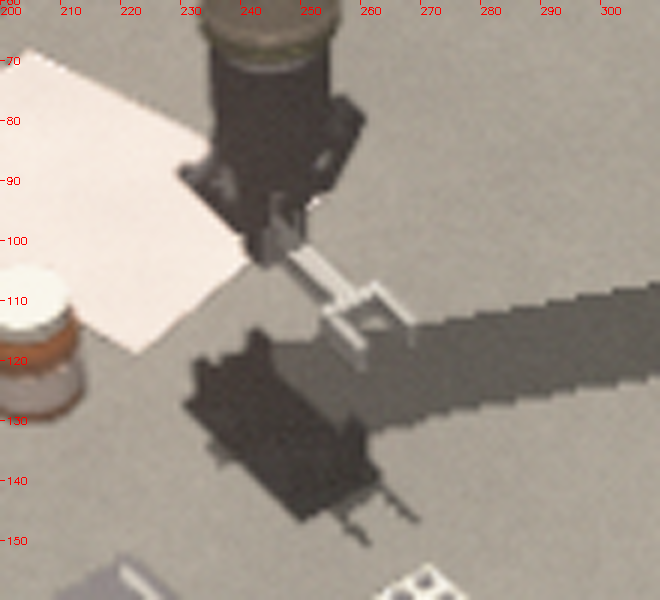

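View pics/c30.png

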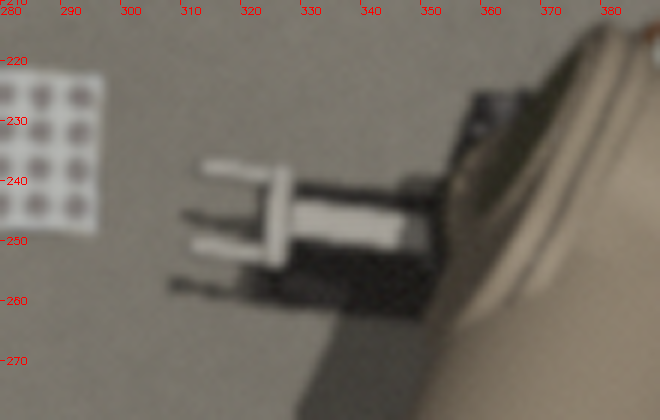

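Run:
```python
from h import *
z=.054+.1482
t=onz('top',[[313.4,237.6],[311.6,250.2]],z); w=onz('top',[[328.1-.2,237.2],[326.2,254]],z)
print(t.round(4),w.round(4)); 
s=onz('scene',[[200+363/6-.42,60+362/6-.42],[200+412/6-.42,60+327/6-.42],[200+325/6-.42,60+325/6-.42],[200+377/6-.42,60+285/6-.42]],z);print(s.round(4))
m=t.mean(0)-[.3676,-.2806,0]; print(m, np.linalg.norm(m[:2]),np.degrees(np.arctan2(m[1],m[0])))
to(.4112,-.1327,.17,-10)
```

```text
[[ 0.4004 -0.1611  0.2022]
 [ 0.3648 -0.1547  0.2022]] [[ 0.4012 -0.2026  0.2022]
 [ 0.3537 -0.1958  0.2022]]
[[ 0.4133 -0.1484  0.2022]
 [ 0.3703 -0.1502  0.2022]
 [ 0.4078 -0.1885  0.2022]
 [ 0.3597 -0.1928  0.2022]]
[0.01499467 0.12268806 0.2022    ] 0.1236009711565538 83.03199035952252
t 17.25 p [ 0.3658 -0.2795  0.1702] q [ 9.978e-01 -6.670e-02  1.200e-03  6.000e-04] F [ 0.4  0.1 -2.7] T [-0.1   0.06  0.  ] g 0.178
yaw -7.64 dp now-frame [ 1.272e-01 -7.576e-01  2.000e-04] dp end-frame [ 0.096  -0.7622  0.0008] turn [ 0.0014 -0.0031  0.0524] rows 3.6845352517591947 0.32969055437188965
```

>>> move_arm --claw '[0.05,0.05,0.05,0.05,0.05,0.05,0.05,0.05]' --dp '[[0,0,0],[0.02,-0.14,0],[0.02,-0.16,0],[0.02,-0.16,0],[0.02,-0.16,0],[0.016,-0.14,0],[0,0,0],[0,0,0]]' --turn '[[0,0,0.05],[0,0,0],[0,0,0],[0,0,0],[0,0,0],[0,0,0],[0,0,0],[0,0,0]]'

```text
clock: 17.92
position: [0.4101, -0.1315, 0.1682]
ee_rot: [0.996, -0.085, -0.001, -0.0]
ft_force: [0.1, -0.0, -2.9]
grip_width: 0.17
```

Run:
```python
from h import *
to(.4112,-.1327,.081,-10)
snap('top','t13'); up('t13',230,190,110,80,'c31',7)
```

```text
t 17.92 p [ 0.4101 -0.1315  0.1682] q [ 9.964e-01 -8.460e-02 -7.000e-04 -0.000e+00] F [ 0.1 -0.  -2.9] T [-0.15 -0.01 -0.02] g 0.17
yaw -9.7 dp now-frame [0.0069 0.0049 0.4358] dp end-frame [0.0063 0.0049 0.4358] turn [0.0001 0.0018 0.0066] rows 2.0904654847024906 0.042718017450635505
```

View pics/c31.png

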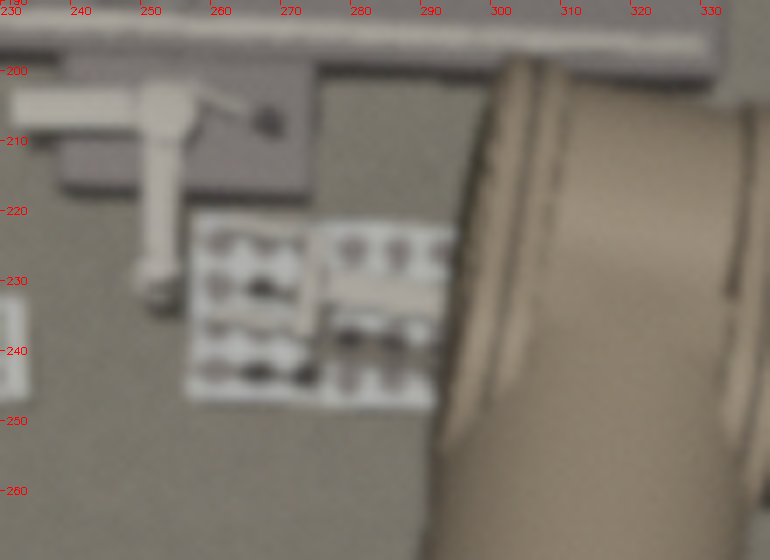

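Fork tips are about 20 mm short of the pin, which is at px (252,230). Lowering to pin height.

>>> move_arm --claw '[0.05,0.05,0.05,0.05,0.05,0.05]' --dp '[[0,0,0.12],[0,0,0.15],[0,0,0.11],[0,0,0.055],[0,0,0],[0,0,0]]' --turn '[[0,0,0],[0,0,0],[0,0,0],[0,0,0],[0,0,0],[0,0,0]]'

```text
clock: 18.47
position: [0.4099, -0.1338, 0.0819]
ee_rot: [0.996, -0.087, -0.0, -0.0]
ft_force: [0.8, -0.7, -1.1]
grip_width: 0.173
```

Run:
```python
from h import *
to(.4204,-.0805,.081,-10)
snap('top','t14'); up('t14',230,190,70,60,'c32',10)
snap('scene','s14'); up('s14',240,130,70,60,'c33',10)
```

```text
t 18.47 p [ 0.4099 -0.1338  0.0819] q [ 9.962e-01 -8.700e-02 -5.000e-04 -0.000e+00] F [ 0.8 -0.7 -1.1] T [-0.05  0.01  0.01] g 0.173
yaw -9.98 dp now-frame [ 0.0054 -0.2713  0.0045] dp end-frame [ 0.0052 -0.2713  0.0046] turn [0.0001 0.0012 0.0005] rows 1.301620465942366 0.008261173987466572
```

View pics/c32.png

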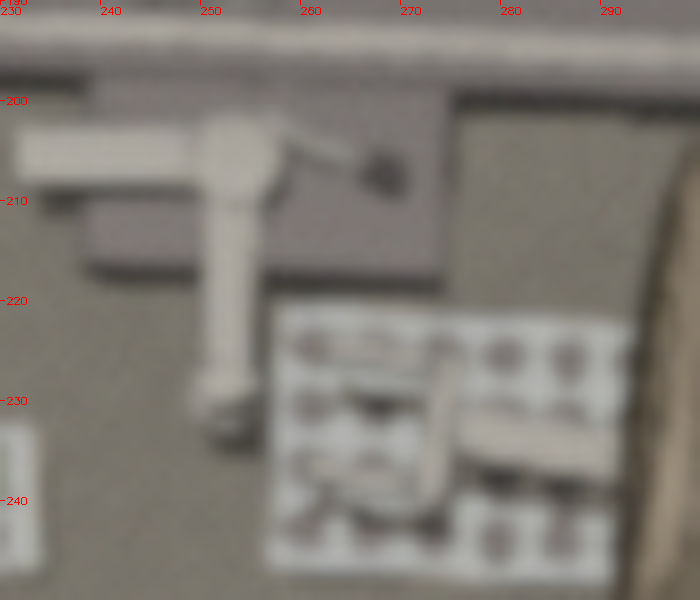

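View pics/c33.png

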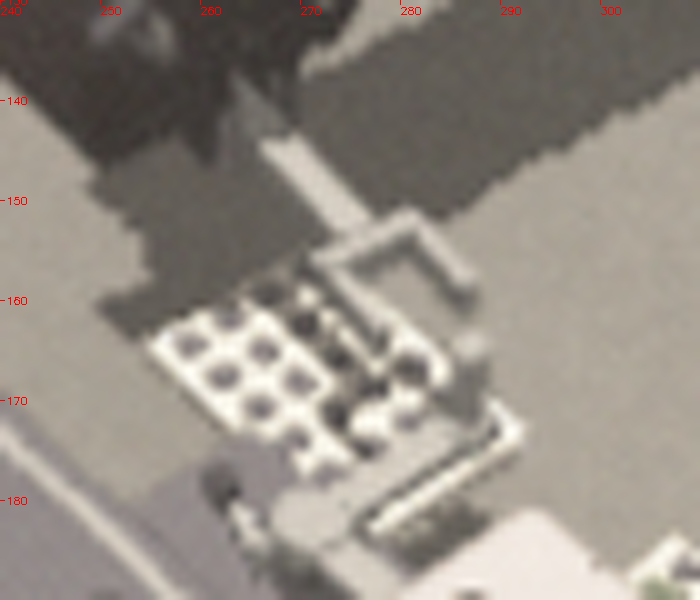

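>>> move_arm --claw '[0.05,0.05,0.05,0.05,0.05]' --dp '[[-0.008,-0.05,0],[0,-0.05,0],[0,-0.05,0],[0,0,0],[0,0,0]]' --turn '[[0,0,0],[0,0,0],[0,0,0],[0,0,0],[0,0,0]]'

```text
clock: 18.98
position: [0.4147, -0.1023, 0.0828]
ee_rot: [0.996, -0.085, 0.001, 0.0]
ft_force: [0.8, 0.6, -2.8]
grip_width: 0.175
```

Run:
```python
from h import *
to(.4204,-.0805,.081,-10)
snap('top','t15'); up('t15',235,195,50,50,'c34',12)
snap('scene','s15'); up('s15',260,140,50,50,'c35',12)
```

```text
t 18.98 p [ 0.4147 -0.1023  0.0828] q [ 9.964e-01 -8.510e-02  8.000e-04  3.000e-04] F [ 0.8  0.6 -2.8] T [-0.03  0.04 -0.04] g 0.175
yaw -9.77 dp now-frame [ 0.0093 -0.1123  0.0087] dp end-frame [ 0.0089 -0.1123  0.0088] turn [ 0.0007 -0.0022  0.0052] rows 0.5420590513829525 0.03549720719645707
```

View pics/c34.png

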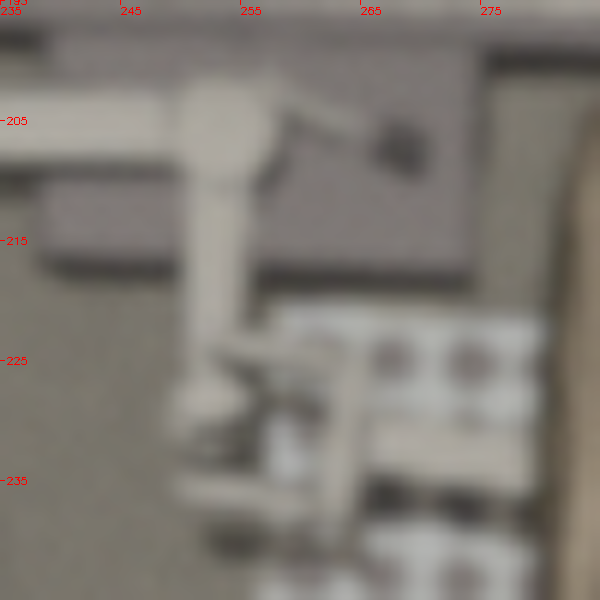

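View pics/c35.png

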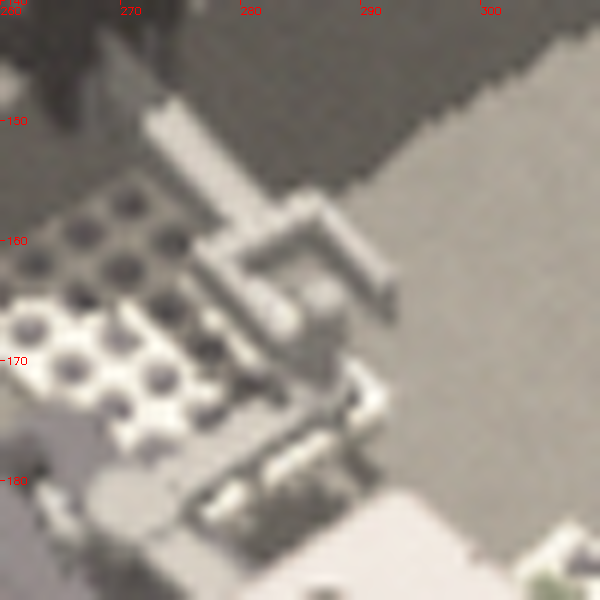

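Run:
```python
from h import *
P=np.array([.5125,.011]);pin0=np.array([.4372,.015]); r=pin0-P
cur=manip.get_obs()['position'][:2]; yaw=-9.77; ov=.003
for ph,d in [(0,80),(10,77),(20,74),(30,71),(40,67),(48,63),(56,59),(64,55),(72,51),(80,47)]:
    a=-np.radians(ph); pin=P+[r[0]*np.cos(a)-r[1]*np.sin(a),r[0]*np.sin(a)+r[1]*np.cos(a)]
    dv=np.array([np.cos(np.radians(d)),np.sin(np.radians(d))]); g=pin-.097*dv
    y=np.radians(yaw); D=g-cur; print(ph,d,g.round(4),'dp',round((D@[np.cos(y),np.sin(y)])/.2,3),round((D@[np.sin(y),-np.cos(y)])/.2,3),'turn',round((yaw-(d-90))/45,3)); cur=g;yaw=d-90
```

```text
0 80 [ 0.4204 -0.0805] dp 0.01 -0.117 turn 0.005
10 77 [ 0.4172 -0.0665] dp -0.028 -0.066 turn 0.067
20 74 [ 0.4164 -0.0527] dp -0.02 -0.066 turn 0.067
30 71 [ 0.4177 -0.0396] dp -0.012 -0.065 turn 0.067
40 67 [ 0.4195 -0.0268] dp -0.012 -0.063 turn 0.089
48 63 [ 0.421  -0.0168] dp -0.012 -0.049 turn 0.089
56 59 [ 0.4238 -0.0075] dp -0.009 -0.048 turn 0.089
64 55 [0.4274 0.001 ] dp -0.006 -0.046 turn 0.089
72 51 [0.432  0.0085] dp -0.003 -0.044 turn 0.089
80 47 [0.4372 0.0149] dp 0.0 -0.041 turn 0.089
```

>>> move_arm --claw '[0.05,0.05,0.05,0.05,0.05,0.05,0.05,0.05]' --dp '[[0.01,-0.06,0.005],[0.005,-0.06,0],[-0.014,-0.033,0],[-0.014,-0.033,0],[-0.01,-0.033,0],[-0.01,-0.033,0],[0,0,0],[0,0,0]]' --turn '[[0,0,0.005],[0,0,0],[0,0,0.033],[0,0,0.033],[0,0,0.033],[0,0,0.033],[0,0,0],[0,0,0]]'

```text
clock: 19.75
position: [0.4172, -0.0529, 0.0812]
ee_rot: [0.99, -0.139, 0.0, 0.001]
ft_force: [-2.8, -3.1, -3.4]
grip_width: 0.176
```

Run:
```python
from h import *
to(.4164,-.0527,.081,-16)
snap('top','t16'); up('t16',235,195,50,50,'c36',12)
snap('scene','s16'); up('s16',255,140,50,50,'c37',12)
```

```text
t 19.75 p [ 0.4172 -0.0529  0.0812] q [ 9.903e-01 -1.393e-01  0.000e+00  6.000e-04] F [-2.8 -3.1 -3.4] T [-0.6   0.66  0.25] g 0.176
yaw -16.01 dp now-frame [-0.0042 -0.0001  0.0011] dp end-frame [-0.0042 -0.0001  0.0011] turn [ 0.0014 -0.0002 -0.0003] rows 0.020869622656898727 0.009155274765064128
```

View pics/c36.png

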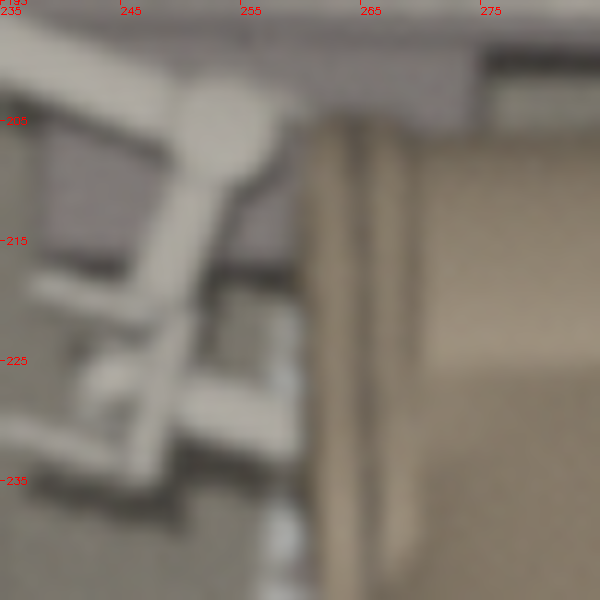

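View pics/c37.png

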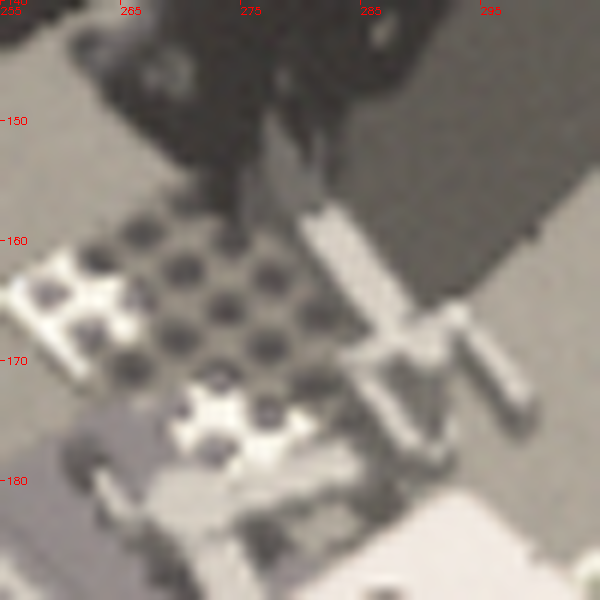

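The pin rests against the web, the lever has turned about 20°, and the force is about 4 N. I'll keep following the arc.

>>> move_arm --claw '[0.05,0.05,0.05,0.05,0.05,0.05,0.05,0.05]' --dp '[[-0.006,-0.033,0],[-0.006,-0.033,0],[-0.006,-0.032,0],[-0.006,-0.032,0],[-0.006,-0.025,0],[-0.006,-0.025,0],[0,0,0],[0,0,0]]' --turn '[[0,0,0.033],[0,0,0.033],[0,0,0.045],[0,0,0.045],[0,0,0.045],[0,0,0.045],[0,0,0],[0,0,0]]'

```text
clock: 20.52
position: [0.4239, -0.0161, 0.0816]
ee_rot: [0.972, -0.234, 0.001, -0.0]
ft_force: [-0.5, -0.8, -2.7]
grip_width: 0.172
```

Run:
```python
from h import *
to(.421,-.0168,.081,-27)
snap('top','t17'); up('t17',225,190,60,50,'c38',11)
```

```text
t 20.52 p [ 0.4239 -0.0161  0.0816] q [ 9.723e-01 -2.338e-01  1.000e-03 -1.000e-04] F [-0.5 -0.8 -2.7] T [-0.08  0.03 -0.04] g 0.172
yaw -27.04 dp now-frame [-0.011   0.0098  0.0031] dp end-frame [-0.0111  0.0098  0.0031] turn [-0.0009 -0.0024 -0.0009] rows 0.07228860803391364 0.01699259234798281
```

View pics/c38.png

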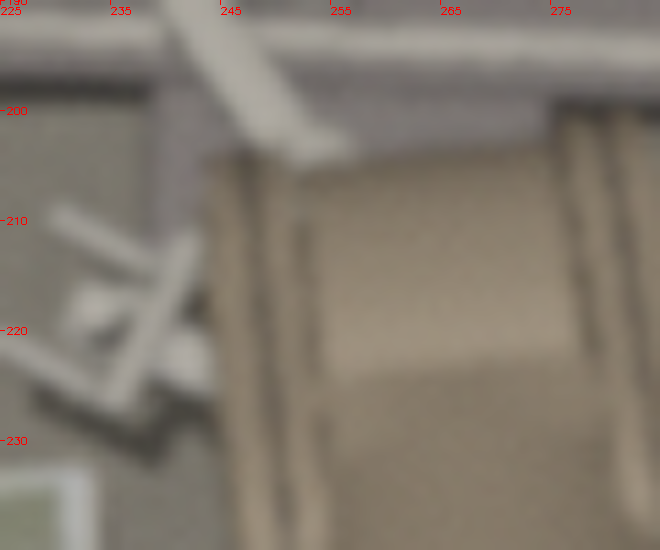

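>>> move_arm --claw '[0.05,0.05,0.05,0.05,0.05,0.05,0.05,0.05]' --dp '[[-0.01,-0.024,0],[-0.01,-0.024,0],[-0.005,-0.023,0],[-0.003,-0.023,0],[-0.002,-0.022,0],[-0.002,-0.022,0],[0,0,0],[0,0,0]]' --turn '[[0,0,0.045],[0,0,0.045],[0,0,0.045],[0,0,0.045],[0,0,0.045],[0,0,0.045],[0,0,0],[0,0,0]]'

```text
clock: 21.23
position: [0.4335, 0.008, 0.0818]
ee_rot: [0.941, -0.338, 0.002, 0.001]
ft_force: [3.2, -8.6, -2.9]
grip_width: 0.173
```

Run:
```python
from h import *
to(.432,.0085,.081,-39)
snap('top','t18'); up('t18',215,180,70,60,'c39',10)
snap('scene','s18'); up('s18',250,130,70,60,'c40',10)
```

```text
t 21.23 p [0.4335 0.008  0.0818] q [ 9.413e-01 -3.376e-01  1.700e-03  5.000e-04] F [ 3.2 -8.6 -2.9] T [-1.81 -0.58 -0.93] g 0.173
yaw -39.46 dp now-frame [-0.0074  0.0027  0.0038] dp end-frame [-0.0074  0.0027  0.0039] turn [-0.0002 -0.0046 -0.0102] rows 0.04204079878256806 0.0705479260852107
```

View pics/c39.png

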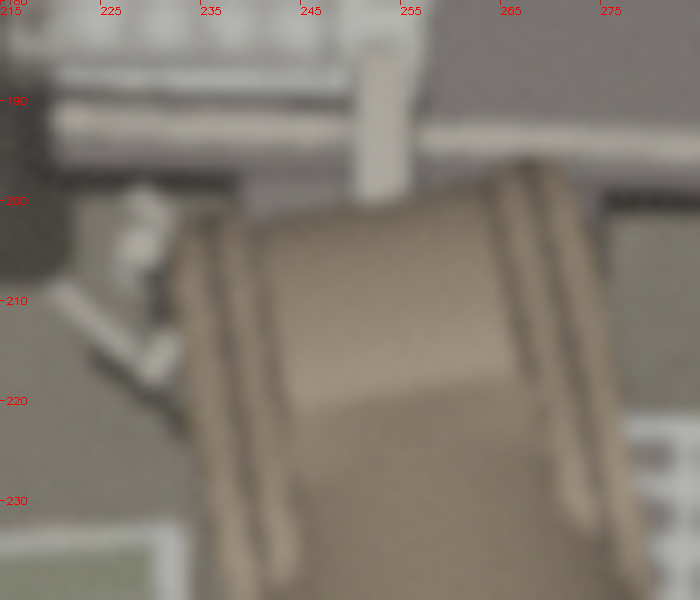

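View pics/c40.png

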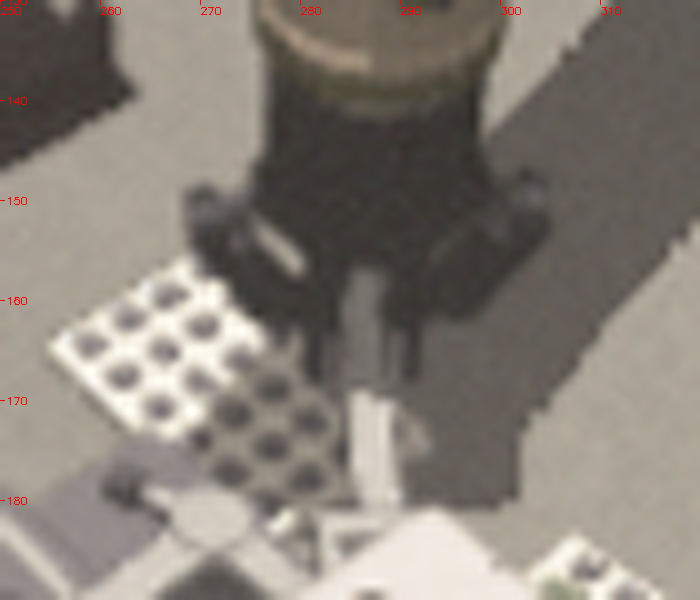

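>>> move_arm --claw '[0.05,0.05,0.05,0.05]' --dp '[[0.015,0,0],[0.015,0.01,0],[0,0,0],[0,0,0]]' --turn '[[0,0,0],[0,0,0],[0,0,0],[0,0,0]]'

```text
clock: 21.67
position: [0.4365, 0.0044, 0.0818]
ee_rot: [0.942, -0.337, 0.001, -0.0]
ft_force: [3.6, -4.0, -0.8]
grip_width: 0.178
```

>>> move_arm --claw '[0.05,0.05,0.05,0.05]' --dp '[[0.015,0,0],[0.015,0,0],[0,0,0],[0,0,0]]' --turn '[[0,0,0],[0,0,0],[0,0,0],[0,0,0]]'

```text
clock: 22.0
position: [0.4401, 0.0017, 0.0812]
ee_rot: [0.942, -0.336, 0.0, 0.0]
ft_force: [-0.3, 0.5, -2.0]
grip_width: 0.173
```

Run:
```python
from h import *
st()
snap('top','t19'); up('t19',215,180,70,60,'c41',10)
```

```text
t 22.0 p [0.4401 0.0017 0.0812] q [ 9.420e-01 -3.357e-01  0.000e+00  2.000e-04] F [-0.3  0.5 -2. ] T [-0.01  0.07  0.01] g 0.173
```

View pics/c41.png

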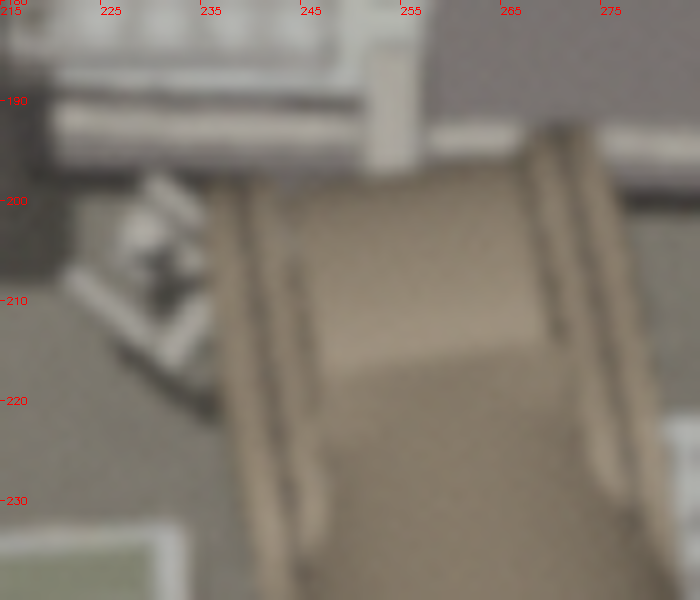

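The contact is released and the lever is shut, with its nose over the carriage ledge at px (255,190). I'm withdrawing the fork along its axis.

>>> move_arm --claw '[0.05,0.05,0.05,0.05,0.05,0.05,0.05]' --dp '[[0.012,0,0],[0,0.05,0],[0,0.07,0],[0,0.07,0],[0,0.06,0],[0,0,-0.1],[0,0,-0.15]]' --turn '[[0,0,0],[0,0,0],[0,0,0],[0,0,0],[0,0,0],[0,0,0],[0,0,0]]'

```text
clock: 22.63
position: [0.4077, -0.0398, 0.1298]
ee_rot: [0.942, -0.337, -0.002, 0.001]
ft_force: [1.0, -0.5, -2.2]
grip_width: 0.177
```

Run:
```python
from h import *
to(.3663,-.2799,.17,-7.65)
snap('top','t20'); up('t20',200,160,100,80,'c42',7)
snap('scene','s20'); up('s20',200,110,120,110,'c43',5)
```

```text
t 22.63 p [ 0.4077 -0.0398  0.1298] q [ 9.416e-01 -3.367e-01 -2.100e-03  7.000e-04] F [ 1.  -0.5 -2.2] T [-0.03 -0.07 -0.01] g 0.177
yaw -39.35 dp now-frame [ 0.6006  1.0602 -0.2003] dp end-frame [-0.0452  1.2175 -0.2011] turn [ 0.0021  0.0054 -0.7044] rows 5.922373773451271 4.427288974016991
```

View pics/c42.png

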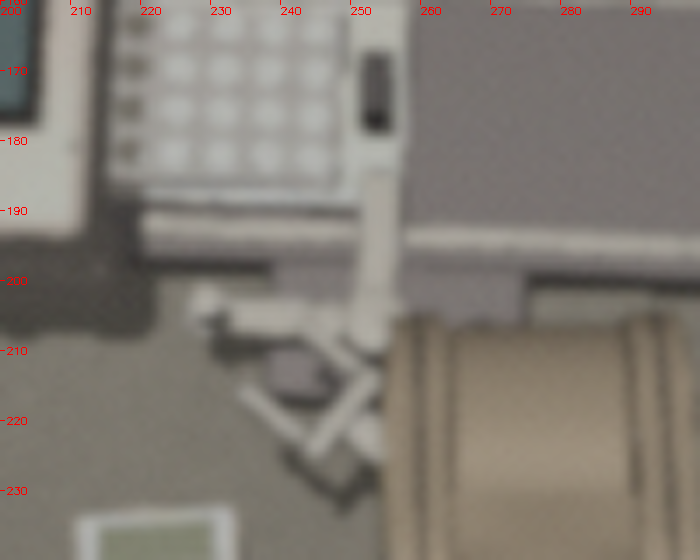

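View pics/c43.png

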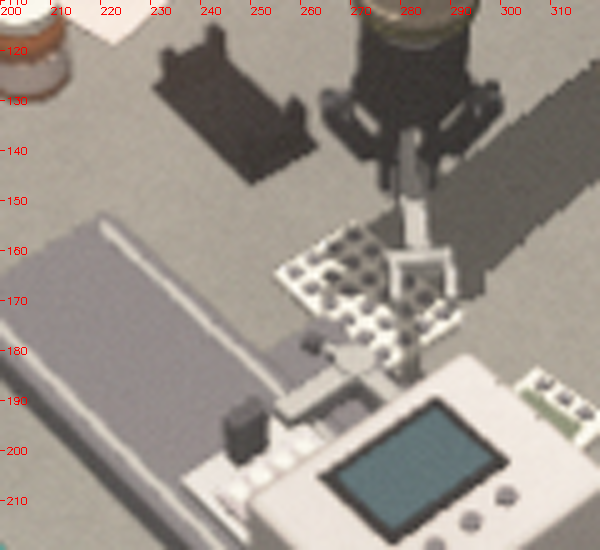

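>>> move_arm --claw '[0.05,0.05,0.05,0.05,0.05,0.05,0.05,0.05]' --dp '[[0,0,-0.1],[0,0,-0.1],[0,0,0],[0,0,0],[0,0,0],[0,0.12,0],[0,0.15,0],[-0.01,0.16,0]]' --turn '[[0,0,-0.14],[0,0,-0.14],[0,0,-0.14],[0,0,-0.14],[0,0,-0.14],[0,0,0],[0,0,0],[0,0,0]]'

```text
clock: 23.4
position: [0.3964, -0.1244, 0.1709]
ee_rot: [0.998, -0.067, 0.0, 0.0]
ft_force: [0.8, -0.1, -2.5]
grip_width: 0.175
```

>>> move_arm --claw '[0.05,0.05,0.05,0.05,0.05,0.05,0.05]' --dp '[[-0.01,0.16,0],[-0.01,0.16,0],[-0.01,0.16,0],[-0.005,0.15,0],[0,0.1,0],[0,0,0],[0,0,0]]' --turn '[[0,0,0],[0,0,0],[0,0,0],[0,0,0],[0,0,0],[0,0,0],[0,0,0]]'

```text
clock: 23.98
position: [0.3693, -0.2681, 0.1707]
ee_rot: [0.998, -0.069, 0.0, -0.0]
ft_force: [1.3, 1.2, -2.4]
grip_width: 0.175
```

Run:
```python
from h import *
to(.3663,-.2799,.0275,-7.65)
```

```text
t 23.98 p [ 0.3693 -0.2681  0.1707] q [ 9.976e-01 -6.890e-02  1.000e-04 -1.000e-04] F [ 1.3  1.2 -2.4] T [-0.08  0.05 -0.03] g 0.175
yaw -7.9 dp now-frame [-0.007   0.0608  0.7161] dp end-frame [-0.0072  0.0607  0.7161] turn [-0.0003 -0.0002 -0.0056] rows 3.4470479614318097 0.03518797471491523
```

>>> move_arm --claw '[0.05,0.05,0.05,0.05,0.05,0.05,0.05]' --dp '[[-0.007,0.06,0],[0,0,0.1],[0,0,0.15],[0,0,0.15],[0,0,0.1],[0,0,0],[0,0,0]]' --turn '[[0,0,-0.005],[0,0,0],[0,0,0],[0,0,0],[0,0,0],[0,0,0],[0,0,0]]'

```text
clock: 24.57
position: [0.367, -0.2779, 0.0711]
ee_rot: [0.998, -0.065, -0.0, -0.0]
ft_force: [-0.0, 0.1, -2.2]
grip_width: 0.176
```

Run:
```python
from h import *
to(.3663,-.2799,.0265,-7.65)
snap('top','t21'); up('t21',290,220,70,60,'c44',10)
snap('scene','s21'); up('s21',215,90,70,60,'c45',10)
```

```text
t 24.57 p [ 0.367  -0.2779  0.0711] q [ 9.979e-01 -6.510e-02 -3.000e-04 -4.000e-04] F [-0.   0.1 -2.2] T [-0.08 -0.04  0.01] g 0.176
yaw -7.47 dp now-frame [-0.0022  0.0105  0.2232] dp end-frame [-0.0023  0.0103  0.2232] turn [-0.001   0.0009  0.004 ] rows 1.071747302820332 0.02673187916756843
```

View pics/c44.png

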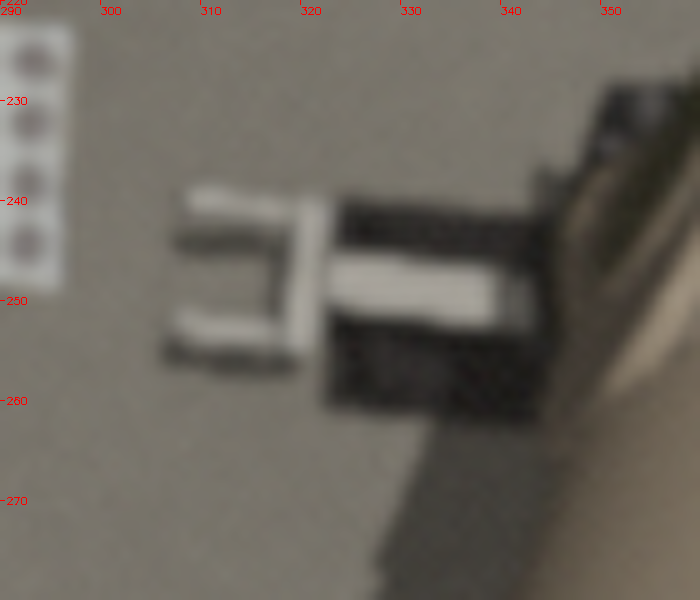

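View pics/c45.png

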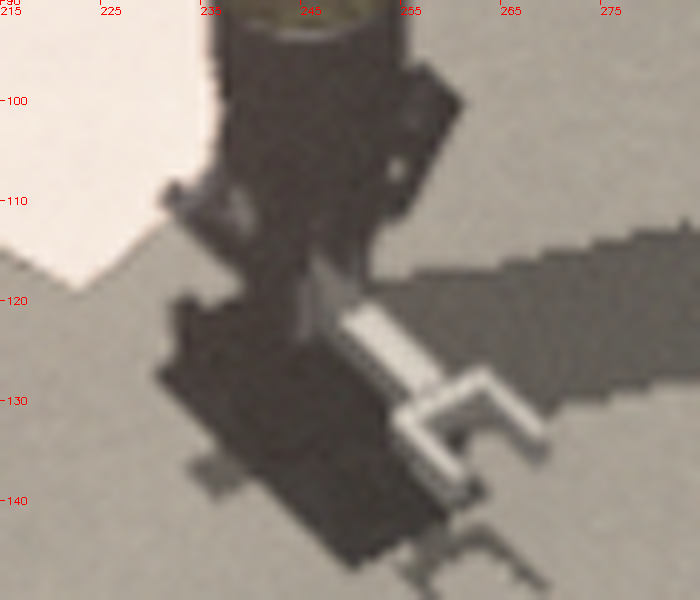

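Bar sits aligned over the cradle: shaft at px (335,249), centred between the cradle edges at 241 and 261. Lowering to the slot floor.

>>> move_arm --claw '[0.05,0.05,0.05,0.05,0.05,0.05]' --dp '[[-0.002,0.01,0.06],[0,0,0.07],[0,0,0.05],[0,0,0.025],[0,0,0.012],[0,0,0]]' --turn '[[0,0,0.004],[0,0,0],[0,0,0],[0,0,0],[0,0,0],[0,0,0]]'

```text
clock: 25.17
position: [0.3669, -0.2811, 0.0283]
ee_rot: [0.998, -0.067, 0.001, 0.0]
ft_force: [0.3, 0.1, -2.5]
grip_width: 0.174
```

Run:
```python
from h import *
to(.3663,-.2799,.0265,-7.65)
```

```text
t 25.17 p [ 0.3669 -0.2811  0.0283] q [ 9.977e-01 -6.730e-02  6.000e-04  2.000e-04] F [ 0.3  0.1 -2.5] T [-0.09  0.07 -0.03] g 0.174
yaw -7.72 dp now-frame [-0.004  -0.0055  0.0091] dp end-frame [-0.004  -0.0055  0.0091] turn [ 0.0005 -0.0016 -0.0015] rows 0.05454466726542709 0.014048727739054852
```

>>> move_arm --claw '[0.05,0.05,0.05,0.05]' --dp '[[-0.004,-0.005,0.008],[0,0,0.005],[0,0,0.003],[0,0,0]]' --turn '[[0,0,0],[0,0,0],[0,0,0],[0,0,0]]'

```text
clock: 25.5
position: [0.3665, -0.2802, 0.0264]
ee_rot: [0.998, -0.067, 0.001, 0.0]
ft_force: [-5.4, 4.7, 15.6]
grip_width: 0.173
```

>>> move_arm --claw '[0.2,0.25,0.3,0.4,0.5,0.6,0.6]' --dp '[[0,0,-0.004],[0,0,0],[0,0,0],[0,0,0],[0,0,0],[0,0,0],[0,0,0]]' --turn '[[0,0,0],[0,0,0],[0,0,0],[0,0,0],[0,0,0],[0,0,0],[0,0,0]]'

```text
clock: 26.08
position: [0.3661, -0.2801, 0.0257]
ee_rot: [0.998, -0.067, 0.001, 0.0]
ft_force: [-0.0, -0.6, 0.2]
grip_width: 0.598
```

>>> move_arm --claw '[0.6,0.6,0.6,0.6,0.6,0.6,0.6,0.6]' --dp '[[0,0,-0.05],[0,0,-0.12],[0,0,-0.2],[0,0,-0.2],[0,0,-0.2],[0,0.1,0],[0,0.18,0],[0,0.18,0]]' --turn '[[0,0,0],[0,0,0],[0,0,0],[0,0,0],[0,0,0],[0,0,0],[0,0,0],[0,0,0]]'

```text
clock: 26.75
position: [0.3541, -0.3719, 0.1819]
ee_rot: [0.998, -0.066, 0.002, 0.001]
ft_force: [0.7, -0.4, -0.7]
grip_width: 0.597
```

>>> move_arm --claw '[0.6,0.6,0.6,0.6]' --dp '[[0,0.18,0],[0,0.18,0],[0,0.1,0],[0,0,0]]' --turn '[[0,0,0],[0,0,0],[0,0,0],[0,0,0]]'

```text
clock: 27.08
position: [0.3387, -0.4666, 0.1802]
ee_rot: [0.998, -0.07, 0.0, 0.001]
ft_force: [-0.7, 1.0, -0.1]
grip_width: 0.602
```

Run:
```python
from h import *
st()
im=snap('top','t22'); b=snap('scene','s22')
up('t22',140,120,240,160,'c46',3)
up('s22',190,90,200,150,'c47',4)
```

```text
t 27.08 p [ 0.3387 -0.4666  0.1802] q [ 9.975e-01 -7.010e-02  1.000e-04  1.100e-03] F [-0.7  1.  -0.1] T [0.04 0.02 0.01] g 0.602
```

View pics/c46.png

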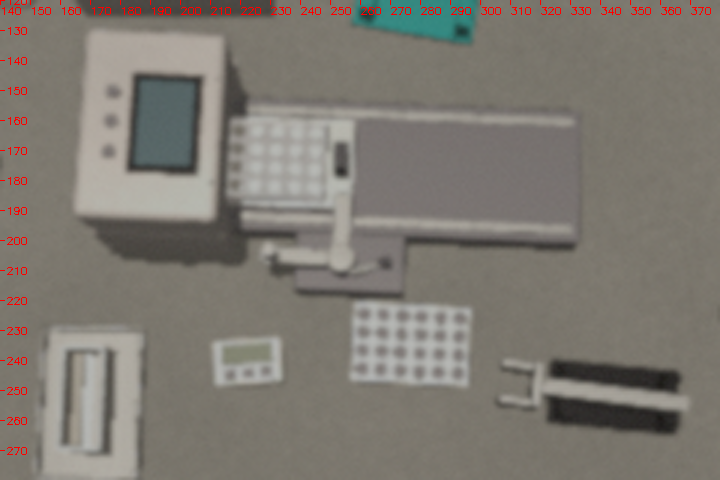

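View pics/c47.png

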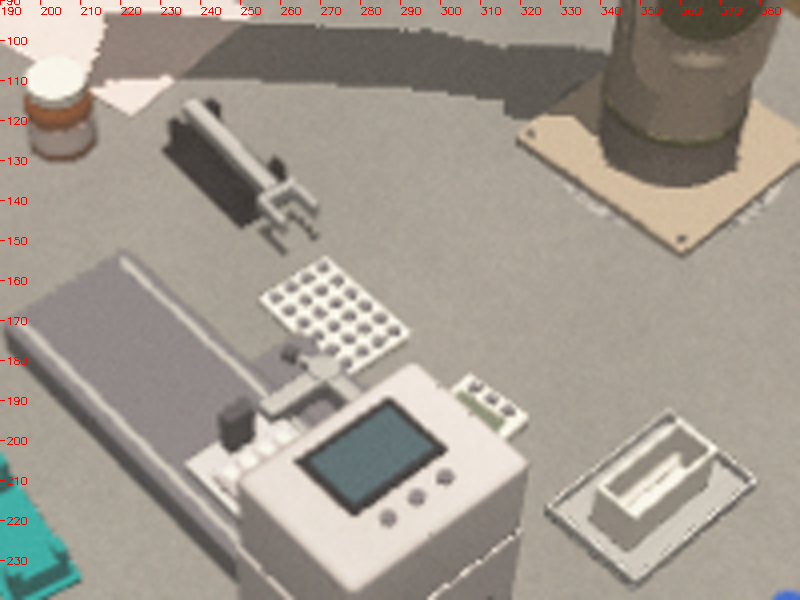

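Run:
```python
from h import *
im=cv2.imread('pics/t22.png'); g=cv2.cvtColor(im,cv2.COLOR_BGR2GRAY)
def dark(f,x0,y0,w,h):
    g=cv2.cvtColor(cv2.imread(f),cv2.COLOR_BGR2GRAY)[y0:y0+h,x0:x0+w]; ys,xs=np.where(g<95); return xs.min()+x0,xs.max()+x0,ys.min()+y0,ys.max()+y0,xs.mean()+x0,ys.mean()+y0
print(dark('pics/top0.png',318,165,12,20)); print(dark('pics/t22.png',247,160,12,25))
a=onz('top',[[325.7,174.5]],.105)[0];b=onz('top',[[253.3,172.3]],.105)[0];print(a,b,np.linalg.norm(a-b))
u=np.array([.0471,.9989]);O=np.array([.6155,-.031]);print('joint est',(b[:2]-O)@u+.202)
print('pin',onz('top',[[140+267/3-.33,120+250/3-.33]],.114))
# bystander change check
for f0,f1 in (('top0','t22'),('scene0','s22')):
    d=cv2.absdiff(cv2.imread(f'pics/{f0}.png'),cv2.imread(f'pics/{f1}.png')).max(2)>40
    n,l,s,c=cv2.connectedComponentsWithStats(d.astype(np.uint8)); print(f0,[(s[i,:4].tolist()) for i in range(1,n) if s[i,4]>15])
```

```text
(np.int64(322), np.int64(327), np.int64(171), np.int64(181), np.float64(324.5), np.float64(175.86206896551724))
(np.int64(252), np.int64(255), np.int64(168), np.int64(178), np.float64(253.25), np.float64(173.5625))
[ 0.60462063 -0.2190494   0.105     ] [0.61394771 0.0089448  0.105     ] 0.22818489490995317
joint est 0.24182774470748652
pin [[0.51558527 0.08614665 0.114     ]]
top0 [[250, 156, 10, 5], [215, 159, 32, 28], [280, 161, 48, 31], [251, 167, 5, 12], [244, 169, 4, 16], [322, 172, 5, 9], [225, 187, 24, 3], [251, 189, 6, 5], [251, 195, 5, 6], [250, 210, 6, 19], [280, 225, 208, 136], [161, 237, 8, 31], [172, 236, 6, 36], [506, 252, 5, 9], [380, 285, 132, 99], [328, 337, 45, 38], [269, 348, 9, 6], [347, 356, 42, 24], [246, 359, 17, 14], [392, 359, 15, 18], [255, 365, 20, 19], [225, 366, 11, 18], [229, 376, 12, 8], [320, 379, 6, 5], [384, 379, 21, 5]]
scene0 [[202, 0, 7, 17], [204, 0, 29, 42], [237, 0, 27, 9], [233, 22, 5, 15], [355, 28, 19, 12], [203, 33, 143, 100], [381, 59, 6, 8], [348, 69, 19, 26], [368, 70, 13, 19], [367, 79, 9, 11], [379, 91, 6, 17], [199, 154, 46, 40], [284, 166, 5, 10], [280, 180, 9, 7], [233, 184, 37, 35], [342, 195, 27, 19], [337, 205, 31, 23]]
```

View pics/t22.png

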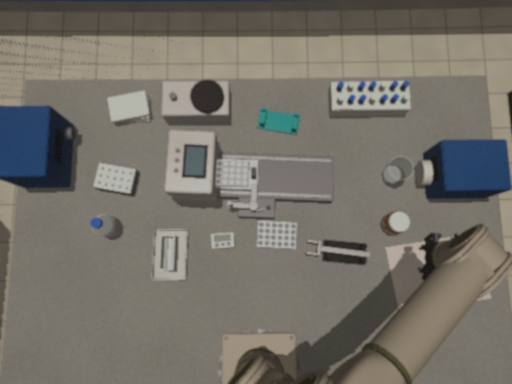

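```bash
python3 -c "
from h import *
st(); print(manip.hand_in())"
```

```text
t 27.18 p [ 0.3409 -0.4625  0.18  ] q [ 9.977e-01 -6.800e-02  5.000e-04  0.000e+00] F [0.  0.6 0.2] T [ 0.06 -0.02  0.01] g 0.597
the job is handed in; nothing more can be done
None
```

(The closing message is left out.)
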